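# Load the cork-board press and wind it up firm

## Robot

A 7-joint arm with a two-finger parallel gripper is mounted at the origin on the work surface. World frame = base frame: x ahead of the robot, y to its left, z up, the work surface at z = 0. Lengths are in m, angles in rad, forces in N, time in s.
With the tool pointing down it reaches from about 0.425 to 0.875 m from the base axis. Payload 4.7 kg.
Tool frame: the origin (TCP) lies midway between the tips of the shut fingers; the grasp point (between the pads) lies 19 mm behind it; z points along the fingers, x is the direction in which the jaws open and shut, and the axes are right-handed (so a half turn about z gives the same grasp; the last joint's range is limited). The gripper opens to 87 mm and grips with 3 to 60 N. Pads are 19 mm wide; open, the fingers measure 117 mm over their backs; the gripper's body (75 mm by 190 mm) begins 51 mm behind the grasp point.
Start: joints at [-1.286, 0.321, -0.07, 1.45, 0.023, 1.371, -0.057], TCP at [0.174, 0.626, 0.223] pointing down, gripper open.
Joint ranges: [-2.86, 2.86], [-0.3, 2.09], [-1.38, 1.24], [0.06, 2.45], [-1.56, 4.7], [0.09, 2.05], [-2.69, 2.69]. Speed limits (rad/s): [2.57, 2.57, 3.14, 3.14, 3.14, 3.14, 3.14].

## Interface

Orientations are given as a rotation vector (axis times angle).
In Python, from bench import get_state, eyes, ticket gives the robot as it stands.
- The arm moves only by the tool carry_out, never from a script. Its argument "motion" is a list of rows, each a list of 2 entries, a list of its own where there are three numbers: the shift along the world's x, y, z in m, then the turn about the world's z in rad. A call has 1 to 20 rows; each row is the pose to reach, as a shift and turn from the pose commanded when the call began; what a row does not reach only later rows make up. A row lasts 1/10 s, in which the tool goes at most 50 mm and 8.59 degrees, less where a joint would pass 70% of its speed; a pose out of reach is approached as far as the arm can. A call with a gripper value outside its range is refused whole. "grip" is the gripper command: -1 is fully open, 1 is shut, values between are in proportion, set as the call begins (left out, the last holds). The fingers move at their own pace and stop on an object; "squeeze" is the grip in N (left out, the last holds). Time passes only in rows, so rows that repeat a pose let the fingers close. It gives the time, the measured TCP pose, the force and the opening at its end, in the units of the state.
- get_state(): the state, without advancing time (a new reading comes with each control period).
- eyes.get_image(name): name is "side" or "top"; returns a dict with "pixels" (480x640x3 uint8, blue, green, red), "mtx" (3x3 intrinsics, pixels), "extrinsics" (4x4, takes a point from camera to world coordinates). Camera axes: x right, y down, z forward; pixel columns grow to the right and rows downward; lengths in m; the calibration is good to about 2 mm. A picture is of the moment at which its call begins. There is no depth.
- ticket.close_job(): hands the job in, once; it reports no verdict.
The state is a dict: "time": time; "joint_positions": joint angles; "qd": joint speeds; "joint_torque": joint torques, N m; "position": TCP position; "tool_rot": TCP orientation; "ft_force": force on the tool from outside, world axes, zero at the start; "torque": the same for the moment, N m; "grip_width": opening from 0.0 (shut) to 1.0 (fully open).
Only numpy, scipy, OpenCV 4.12 (cv2) and the standard library are available. Lean on these libraries where they do the work, as an engineer would, in place of code of your own. Each camera call takes 0.05 s, during which the arm holds its last target. There are 200 camera calls.

## Task

Back the red hand wheel off (anticlockwise) until the press plates are fully up, then slide every cork board lying about flat into a bay of its own, fully home against the back stop with its grip block left outside. Then wind the wheel clockwise until it feels firm and the red gauge pointer stands in the green band, never running on into the red, and let go. Leave the gourd, jar, spoon and coasters where they are.

Things in the scene. Friction and masses are not known exactly. Their poses are not given: they have to be found in the camera images.
- press: Fixed grey bench press. Origin: on the floor at the middle of the row of bay mouths; +x points into the bays, +y left along the row. Three open-fronted bays lie side by side on the floor. A portal (x 30 to 80 mm, y within +-143 mm, top 86 mm high, yoke above it to 130) carries one set of press plates over all three bays. Hand wheel on a gearbox at the left end, at x = 10, y = 250 mm.
- bay0 (a point): point on the floor at the middle of the mouth of the right-hand bay (press y = -91 mm), axes as the press. Each bay is 79 mm wide and 75 mm deep (mouth to back stop), between dividers 12 mm thick and 24 mm high whose pointed noses reach 6 mm out of the mouth
- bay1 (a point): the same for the middle bay (press y = 0)
- bay2 (a point): the same for the left-hand bay (press y = +91 mm)
- plate_underside (a point): middle of the flat underside of the press plates: 28 mm above the floor when fully open, going down 2.5 mm per radian of wheel (16 mm per turn) until it meets boards. Boards are 20 mm thick, so below 20 mm it blocks the bays, as it does at the start.
- wheel_axis (a point): fixed point on the vertical axis of the red hand wheel, at the height of its top face (98 mm at the hub; the disc's face lies 94 mm above the floor, radius 50 mm)
- handle (a point): mid-grip point of the upright black handle on the wheel, 128 mm above the floor, 45 mm from the wheel axis; a sleeve 22 mm in diameter, from 98 to 152 mm above the floor, that turns freely on its pin, so that a gripper can keep its own heading while it carries the handle round in a circle
- wheel (a joint): turn of the hand wheel in rad: 0 = press fully open (end stop), grows clockwise seen from above (tightening), at most 11; starts between 4.6 and 6.9. Friction (about 6 N at the handle) holds it where it is left. With boards in the bays the plates meet them at about 3.2 rad; from there resistance rises steadily to about 10 N at the handle when firm, at about 8 rad.
- gauge (a joint): reading in m of the tension gauge on the yoke that rides above the portal: red pointer, white scale. 0 while the plates press on nothing (also when wound down in empty bays); then about 10 mm per radian once they bear on boards. Green band 0.042 to 0.054 (firm, as it should be); red from 0.062 (overtightened).
- pointer (a point): the red gauge pointer on the yoke: 126 mm above the floor with the press open, sinking with the yoke 2.5 mm per radian; along the press's -y it moves as the gauge reading grows
- boardA: Cork board on plywood: flat slab 130 mm long (its x), 76 wide (y), 20 thick, about 0.25 kg, lying flat. Origin: centre of its underside. A dark wooden grip block, 16 mm in x by 24 in y, stands on its top at x = -50 mm, its top 60 mm above the underside; that end stays outside. Home in a bay the origin is at press x = +10 mm. May be absent; all alike.
- gripA (a point): point in the grip block of boardA, on the block's axis (board x = -50 mm), 45 mm above the board's underside
- boardB: Cork board on plywood: flat slab 130 mm long (its x), 76 wide (y), 20 thick, about 0.25 kg, lying flat. Origin: centre of its underside. A dark wooden grip block, 16 mm in x by 24 in y, stands on its top at x = -50 mm, its top 60 mm above the underside; that end stays outside. Home in a bay the origin is at press x = +10 mm. May be absent; all alike.
- gripB (a point): point in the grip block of boardB, on the block's axis (board x = -50 mm), 45 mm above the board's underside
- boardC: Cork board on plywood: flat slab 130 mm long (its x), 76 wide (y), 20 thick, about 0.25 kg, lying flat. Origin: centre of its underside. A dark wooden grip block, 16 mm in x by 24 in y, stands on its top at x = -50 mm, its top 60 mm above the underside; that end stays outside. Home in a bay the origin is at press x = +10 mm. May be absent; all alike.
- gripC (a point): point in the grip block of boardC, on the block's axis (board x = -50 mm), 45 mm above the board's underside
- gourd: black ceramic gourd, 100 mm across, 152 mm high, a bystander; origin under its centre
- sugar_jar: empty glass sugar jar with a steel lid, 84 mm across, 120 mm high, a bystander; origin under its centre
- spoon: stainless spoon lying on the floor behind the press, a bystander
- coasters: stack of round cork coasters, 96 mm across, 40 mm high, behind the press, a bystander; origin under its centre
Mind the look-alikes: they are no part of the job. What is shaped like the boardC but yellow is not meant.

How it is judged:
On the way, in this order (a step that is already met when the one before it is completed fails the run):
1. the press is opened: wheel backed off to below 1.2 rad (value of joint wheel below 1.2 rad), for 0.2 s.
2. every board is home in a bay, grip block outside (x of boardA in the frame of press between 0.004 and 0.016 m and y of boardA in the frame of press between -0.105 and 0.105 m and height (world z) of each of boardA, boardB, boardC below 0.008 m and angle between each of boardA, boardB, boardC's own z axis and vertical below 0.08 rad and angle between the x axis of each of boardA, boardB, boardC and the x axis of press, either way round below 0.1 rad and x of boardB in the frame of press between 0.004 and 0.016 m and y of boardB in the frame of press between -0.105 and 0.105 m and x of boardC in the frame of press between 0.004 and 0.016 m and y of boardC in the frame of press between -0.105 and 0.105 m), for 0.2 s.
3. the wheel is wound until the gauge is in the green band (value of joint gauge between 0.042 and 0.054 m), for 0.2 s.
At the end, for the whole second after the job is handed in: Every board present lies flat in a bay within 6 mm of the back stop (origin at press x 4 to 16 mm), grip block outside, and the gauge stays between 0.042 and 0.054 m with the wheel let go (all of step 2 and all of step 3); the robot touches nothing.
It fails at once if the press is overtightened (gauge in the red, above 0.062) (value of joint gauge above 0.062 m).
It fails at once if the gourd is moved more than 30 mm (distance of gourd from where it was at the start of the episode above 0.03 m).
It fails at once if the sugar jar is moved more than 30 mm (distance of sugar_jar from where it was at the start of the episode above 0.03 m).
It fails at once if the spoon is moved more than 30 mm (distance of spoon from where it was at the start of the episode above 0.03 m).
It fails at once if the coaster stack is moved more than 30 mm (distance of coasters from where it was at the start of the episode above 0.03 m).
Of boardA, boardB, boardC only 2 to 3 are there at a start; the rules pass over those that are not, and their reading is None.
At some moment in a run one of boardA, boardB, boardC may be knocked a few centimetres aside while the robot is not near it.
Once in a run the grip may slacken for a moment while it holds something.
It also fails if it takes over 210 s, if anything falls off the work surface, if the arm or the gripper's body presses on something with over 40 N, if the wrist force passes 120 N, or if a joint passes its speed limit or range.

## Working session

There is one attempt and no reset: what is moved stays moved. The work goes in short steps, Python scripts to look and compute and a tool call to move; the robot and the scene stay as the last step left them, time stands still between calls to the robot, and variables do not carry over. Pictures are saved under pics/ and viewed, about 12 in all and at most 16, crops included, and the job is handed in when it is done.

Besides the shell and the picture viewer there is one more tool, called after "Call:" as name(argument=value, ...), one argument or row to a line, values as JSON. carry_out: Moves the arm, as the interface text tells. Its arguments: {"type":"object","properties":{"motion":{"type":"array","items":{"type":"array"}},"grip":{"type":"number"},"squeeze":{"type":"number"}},"required":["motion"]}

```bash
ls; mkdir -p pics; cat > h.py <<'E'
import sys; sys.path.insert(0,'.')
import numpy as np, cv2
from bench import get_state, eyes, ticket
def grab(n,f=None):
    d=eyes.get_image(n); 
    if f: cv2.imwrite('pics/'+f,d['pixels'])
    return d
def ray(d,u,v,z):
    K=np.array(d['mtx']);T=np.array(d['extrinsics'])
    r=T[:3,:3]@np.linalg.solve(K,[u,v,1.]);o=T[:3,3]
    return (o+r*(z-o[2])/r[2])
def proj(d,p):
    K=np.array(d['mtx']);T=np.linalg.inv(np.array(d['extrinsics']))
    c=K@(T[:3,:3]@np.array(p)+T[:3,3]);return c[:2]/c[2]
E
python3 - <<'E'
from h import *
for n in('top','side'):
    d=grab(n,n+'0.png');print(n,np.round(d['mtx'],1).tolist(),np.round(d['extrinsics'],3).tolist())
print(get_state())
E
```

```text
pics
top [[570.3, 0.0, 322.4], [0.0, 570.3, 240.2], [0.0, 0.0, 1.0]] [[0.027, -0.985, 0.171, 0.252], [-1.0, -0.029, -0.009, 0.094], [0.014, -0.171, -0.985, 1.678], [0.0, 0.0, 0.0, 1.0]]
side [[457.4, 0.0, 322.1], [0.0, 457.4, 230.8], [0.0, 0.0, 1.0]] [[0.994, -0.078, 0.074, 0.442], [-0.107, -0.66, 0.744, -0.688], [-0.009, -0.747, -0.664, 0.811], [0.0, 0.0, 0.0, 1.0]]
{'time': 0.1, 'joint_positions': array([-1.28591078,  0.321744  , -0.07009558,  1.45156128,  0.0226101 ,
        1.37081461, -0.05689812]), 'qd': array([-3.22954023e-05, -1.27771605e-03, -5.64019131e-04, -1.95617024e-03,
        1.34225432e-03, -2.36261576e-04,  4.77897121e-04]), 'joint_torque': array([-9.59384779e-04, -4.92571735e+01, -4.06200886e-01, -3.13399458e+01,
       -6.40389626e-02,  3.94365366e-02,  7.27302540e-05]), 'position': array([0.17377647, 0.62581537, 0.22156999]), 'tool_rot': array([ 2.50001901e+00,  1.90063002e+00, -2.07548218e-03]), 'ft_force': array([0.24506652, 0.16447695, 0.31123067]), 'torque': array([-0.01250016,  0.02908248, -0.07206914]), 'grip_width': 0.9999344729859708}
```

View pics/top0.png

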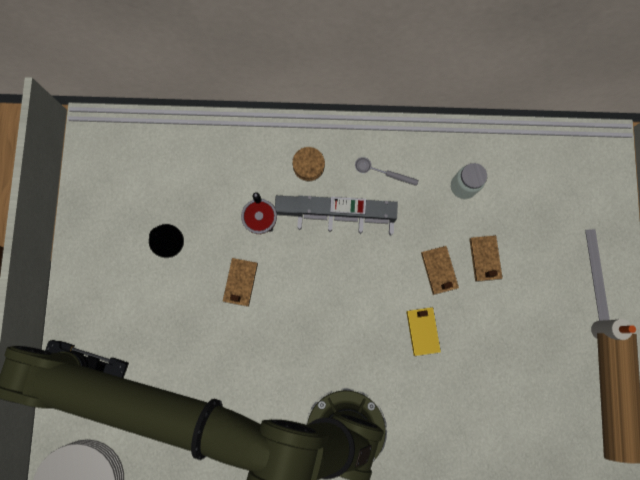

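View pics/side0.png

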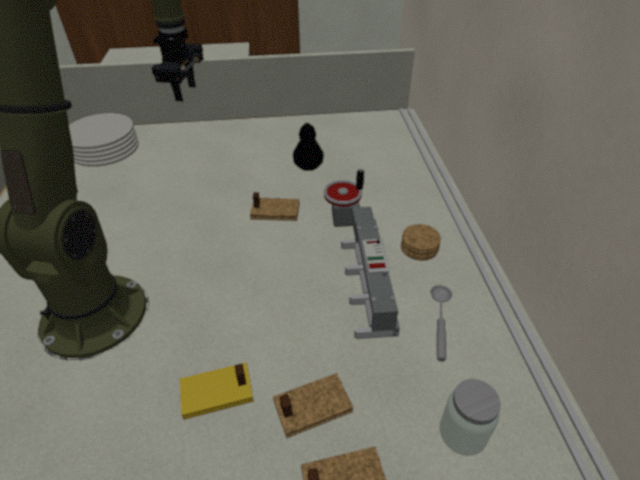

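The pictures show three cork boards: top pixels (240,282), (440,270) and (486,258). The yellow look-alike is at (424,332), the wheel at (259,216) with its handle at (257,197), and the press spans (275–397, 208). Next I'll measure these and make an enlarged crop of the press.

```bash
cat >> h.py <<'E'
def boards(d,roi,z=0.02):
    """cork blobs: minAreaRect centre on top plane"""
    im=d['pixels'];h=cv2.cvtColor(im,cv2.COLOR_BGR2HSV)
    m=((h[...,0]>5)&(h[...,0]<22)&(h[...,1]>90)&(h[...,2]>30)).astype(np.uint8)*255
    m=cv2.morphologyEx(m,cv2.MORPH_CLOSE,np.ones((5,5)))
    x0,y0,x1,y1=roi;k=np.zeros_like(m);k[y0:y1,x0:x1]=m[y0:y1,x0:x1]
    out=[]
    for c in cv2.findContours(k,cv2.RETR_EXTERNAL,cv2.CHAIN_APPROX_NONE)[0]:
        if cv2.contourArea(c)<300: continue
        w=np.array([ray(d,*q[0],z)[:2] for q in c],np.float32)
        r=cv2.minAreaRect(w*1000);out.append((cv2.boundingRect(c),r))
    return out
def redc(d,z,roi):
    im=d['pixels'].astype(int);m=((im[...,2]>110)&(im[...,1]<70)&(im[...,0]<70))
    x0,y0,x1,y1=roi;k=np.zeros_like(m);k[y0:y1,x0:x1]=m[y0:y1,x0:x1]
    v,u=np.nonzero(k);return u.mean(),v.mean(),len(u),ray(d,(u.min()+u.max())/2,(v.min()+v.max())/2,z)
E
python3 - <<'E'
from h import *
t=grab('top');s=grab('side')
for b in boards(t,(200,140,520,310)):print('T',b)
for b in boards(s,(240,190,450,480)):print('S',b)
print(redc(t,.094,(235,195,276,236)));print(redc(s,.094,(315,170,365,212)))
a=cv2.resize(t['pixels'][180:245,230:410],None,fx=4.4,fy=4.4,interpolation=2)
b=cv2.resize(s['pixels'][160:345,310:410],None,fx=3,fy=3,interpolation=2)
cv2.imwrite('pics/c1.png',a);cv2.imwrite('pics/c2.png',b)
E
```

```text
T ((223, 258, 34, 48), ((410.9114990234375, 315.9077453613281), (75.37023162841797, 127.96846008300781), 80.9424819946289))
T ((422, 246, 36, 48), ((462.09228515625, -266.81182861328125), (127.15555572509766, 77.00650787353516), 15.763745307922363))
T ((470, 236, 32, 45), ((501.2126770019531, -403.1141052246094), (128.35350036621094, 78.42585754394531), 6.913893222808838))
T ((293, 147, 32, 34), ((774.1256103515625, 127.63227844238281), (100.67833709716797, 95.30750274658203), 27.688369750976562))
S ((302, 448, 83, 32), ((501.3052062988281, -381.9418029785156), (49.09428405761719, 133.48199462890625), 83.67988586425781))
S ((274, 374, 78, 63), ((461.7525329589844, -272.5477600097656), (127.54639434814453, 80.01486206054688), 15.85319709777832))
S ((402, 225, 38, 35), ((773.0580444335938, 129.30844116210938), (129.24842834472656, 91.37914276123047), 72.20638275146484))
S ((251, 193, 48, 27), ((409.2127685546875, 317.1725158691406), (111.53712463378906, 131.6077117919922), 80.32132720947266))h.py:30: RuntimeWarning: Mean of empty slice.
  v,u=np.nonzero(k);return u.mean(),v.mean(),len(u),ray(d,(u.min()+u.max())/2,(v.min()+v.max())/2,z)
  ret = ret.dtype.type(ret / rcount)
Traceback (most recent call last):
  File "h.py", line 30, in redc
    v,u=np.nonzero(k);return u.mean(),v.mean(),len(u),ray(d,(u.min()+u.max())/2,(v.min()+v.max())/2,z)
                                                             ~~~~~^^
ValueError: zero-size array to reduction operation minimum which has no identity
```

```bash
sed -i 's/im\[...,2\]>110)&(im\[...,1\]<70)&(im\[...,0\]<70)/im[...,2]>80)\&(im[...,1]*2.2<im[...,2])\&(im[...,0]*2.2<im[...,2])/' h.py
python3 - <<'E'
from h import *
t=grab('top');s=grab('side')
a=cv2.resize(t['pixels'][180:245,230:410],None,fx=4.4,fy=4.4,interpolation=2)
b=cv2.resize(s['pixels'][160:345,310:410],None,fx=3,fy=3,interpolation=2)
c=np.zeros((555,800,3),np.uint8);c[:286,:792]=a;cv2.imwrite('pics/c1.png',a);cv2.imwrite('pics/c2.png',b)
print(t['pixels'][216,265],s['pixels'][188,335])
print(redc(t,.094,(235,195,276,236)));print(redc(s,.094,(315,170,365,212)))
E
```

```text
[16 17 97] [14 19 98]
(np.float64(258.6706689536878), np.float64(215.80789022298455), 583, array([0.59278537, 0.26226871, 0.094     ]))
(np.float64(342.30791788856305), np.float64(191.34897360703812), 341, array([0.5925418 , 0.26384143, 0.094     ]))
```

View pics/c1.png

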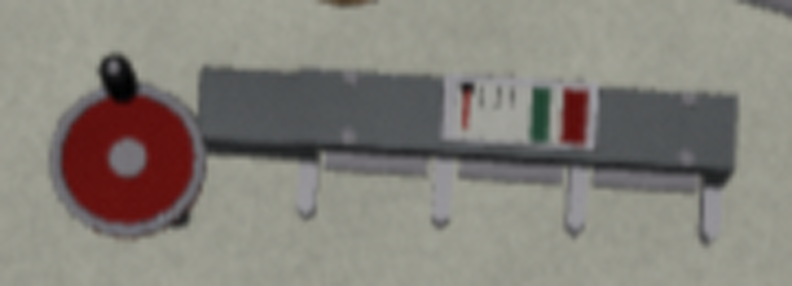

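View pics/c2.png

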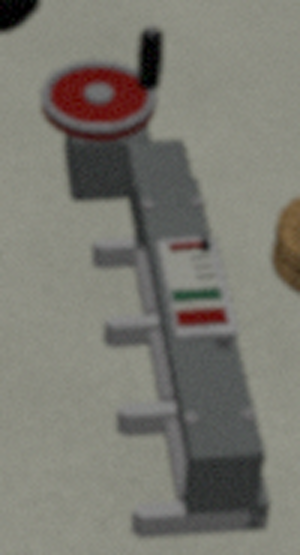

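```bash
python3 - <<'E'
from h import *
t=grab('top');s=grab('side')
P=np.array([ray(t,230+u/4.4,180+v/4.4,.022)[:2] for u,v in[(307,217),(440,227),(573,236),(708,243)]])
S=np.array([ray(s,310+u/3,160+v/3,.024)[:2] for u,v in[(95,249),(107,327),(119,415),(134,517)]])
pr=np.array([[-.006,y] for y in(.1365,.0455,-.0455,-.1365)]+[[.010,.25]])
w=np.array([.5927,.263])
for Q in(P,S):
    Q=np.vstack([Q,w]);a=pr-pr.mean(0);b=Q-Q.mean(0)
    U,_,V=np.linalg.svd(a.T@b);R=(U@V).T
    th=np.arctan2(R[1,0],R[0,0]);o=Q.mean(0)-R@pr.mean(0)
    print(np.round(Q,4).tolist(),'yaw',th,'o',o,'res',np.round((pr@R.T+o-Q)*1e3,1).tolist())
print('handle top',ray(t,230+115/4.4,180+63/4.4,.152),ray(s,310+151/3,160+32/3,.152),ray(t,230+122/4.4,180+90/4.4,.1))
print(ray(t,*(np.array([230,180])+np.array([468,100])/4.4),.1135))
E
```

```text
[[0.5702, 0.1463], [0.5659, 0.0568], [0.5624, -0.0327], [0.5602, -0.1235], [0.5927, 0.263]] yaw -0.04261204834039422 o [0.57094997 0.01191062] res [[0.6, 2.3], [1.0, 0.8], [0.6, -0.6], [-1.1, -0.7], [-1.1, -1.7]]
[[0.5733, 0.1414], [0.5702, 0.0513], [0.566, -0.0384], [0.5625, -0.1294], [0.5927, 0.263]] yaw -0.03562860038148638 o [0.57397003 0.00750679] res [[-0.4, 2.8], [-0.6, 1.9], [0.3, 0.6], [0.6, 0.7], [0.2, -6.0]]
handle top [0.63961563 0.26531412 0.152     ] [0.63617073 0.26696182 0.152     ] [0.63504802 0.26581161 0.1       ]
[0.63183041 0.04295533 0.1135    ]
```

Call:
carry_out(
  motion=[
    [[0.033, -0.026, 0], -0.09],
    [[0.066, -0.052, 0], -0.18],
    [[0.099, -0.078, 0], -0.27],
    [[0.132, -0.104, 0], -0.36],
    [[0.165, -0.13, 0], -0.45],
    [[0.198, -0.156, 0], -0.54],
    [[0.231, -0.182, 0], -0.64],
    [[0.264, -0.208, 0], -0.74],
    [[0.297, -0.234, 0], -0.84],
    [[0.33, -0.26, 0], -0.94],
    [[0.363, -0.286, 0], -1.04],
    [[0.396, -0.31, 0], -1.13],
    [[0.43, -0.335, 0], -1.22],
    [[0.463, -0.36, 0], -1.3],
    [[0.463, -0.36, 0], -1.3],
    [[0.463, -0.36, 0], -1.3],
    [[0.463, -0.36, 0], -1.3],
  ],
  grip=-1,
)

```text
time: 2.1
position: [0.636, 0.2678, 0.2224]
tool_rot: [-3.141, -0.003, 0.001]
ft_force: [-0.2, 0.9, -0.2]
grip_width: 1.0
```

```bash
python3 - <<'E'
from h import *
s=grab('side');st=get_state();print(st['position'],st['tool_rot'],st['joint_positions'])
cv2.imwrite('pics/s1.png',cv2.resize(s['pixels'][60:260,250:450],None,fx=3,fy=3,interpolation=2))
E
```

```text
[0.63578398 0.26823151 0.22254687] [-3.14049863e+00 -4.51873947e-03  1.10353296e-03] [-0.71474075  0.41977766  0.38666343  1.35144109 -0.15786968  1.40056643
 -0.32888624]
```

View pics/s1.png

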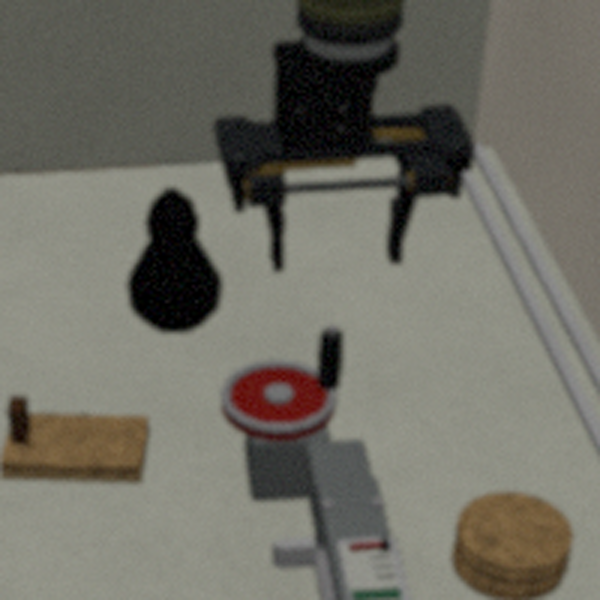

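The gripper is open above the upright handle with the jaws along x. The handle is at crop pixel (330,358) and the gourd is clear at (175,260). I'll go down and grip.

Call:
carry_out(
  motion=[
    [[0.0005, -0.002, -0.03], 0],
    [[0.0005, -0.002, -0.06], 0],
    [[0.0005, -0.002, -0.085], 0],
    [[0.0005, -0.002, -0.1], 0],
    [[0.0005, -0.002, -0.111], 0],
    [[0.0005, -0.002, -0.111], 0],
    [[0.0005, -0.002, -0.111], 0],
  ],
)

```text
time: 2.85
position: [0.6379, 0.2649, 0.1126]
tool_rot: [-3.141, -0.001, -0.002]
ft_force: [0.4, 0.0, -0.0]
grip_width: 1.002
```

Call:
carry_out(
  motion=[
    [[0, 0, 0], 0],
    [[0, 0, 0], 0],
    [[0, 0, 0], 0],
    [[0, 0, 0], 0],
    [[0, 0, 0], 0],
    [[0, 0, 0], 0],
    [[0, 0, 0], 0],
    [[0, 0, 0], 0],
  ],
  grip=1,
  squeeze=25,
)

```text
time: 3.65
position: [0.6374, 0.2643, 0.1115]
tool_rot: [3.142, -0.0, 0.0]
ft_force: [-1.1, 0.0, 1.2]
grip_width: 0.357
```

Call:
carry_out(
  motion=[
    [[0, 0, 0], 0],
    [[0, 0, 0], 0],
    [[0, 0, 0], 0],
    [[0, 0, 0], 0],
    [[0, 0, 0], 0],
  ],
)

```text
time: 4.15
position: [0.6364, 0.2643, 0.1115]
tool_rot: [3.141, 0.0, -0.003]
ft_force: [-5.0, -0.4, 3.1]
grip_width: 0.239
```

```bash
python3 -c "
import numpy as np
f=.05
for n,a in((10,.12),):
  print([[[round(.045*(np.cos(f+a*i)-np.cos(f)),4),round(.045*(np.sin(f+a*i)-np.sin(f)),4),0],0] for i in range(1,n+1)])"
```

```text
[[[np.float64(-0.0006), np.float64(0.0054), 0], 0], [[np.float64(-0.0018), np.float64(0.0106), 0], 0], [[np.float64(-0.0037), np.float64(0.0157), 0], 0], [[np.float64(-0.0061), np.float64(0.0205), 0], 0], [[np.float64(-0.0091), np.float64(0.025), 0], 0], [[np.float64(-0.0126), np.float64(0.0291), 0], 0], [[np.float64(-0.0166), np.float64(0.0327), 0], 0], [[np.float64(-0.021), np.float64(0.0359), 0], 0], [[np.float64(-0.0257), np.float64(0.0384), 0], 0], [[np.float64(-0.0308), np.float64(0.0405), 0], 0]]
```

Call:
carry_out(
  motion=[
    [[-0.0006, 0.0054, 0], 0],
    [[-0.0018, 0.0106, 0], 0],
    [[-0.0037, 0.0157, 0], 0],
    [[-0.0061, 0.0205, 0], 0],
    [[-0.0091, 0.025, 0], 0],
    [[-0.0126, 0.0291, 0], 0],
    [[-0.0166, 0.0327, 0], 0],
    [[-0.021, 0.0359, 0], 0],
    [[-0.0257, 0.0384, 0], 0],
    [[-0.0308, 0.0405, 0], 0],
  ],
)

```text
time: 5.15
position: [0.6106, 0.3004, 0.1116]
tool_rot: [3.137, -0.006, 0.011]
ft_force: [5.2, -5.0, -2.4]
grip_width: 0.24
```

```bash
cat > circ.py <<'E'
import sys,numpy as np
x,y,cx,cy,f,a,n=map(float,sys.argv[1:8]);R=.045
for i in range(1,int(n)+1):
    print(f'[[{cx+R*np.cos(f+a*i)-x:.4f},{cy+R*np.sin(f+a*i)-y:.4f},0],0],',end='')
print();k=f+a*n;print(cx+R*np.cos(k),cy+R*np.sin(k),k)
E
python3 circ.py .6067 .3045 .592 .261 1.25 .15 20
```

```text
[[-0.0071,0.0008,0],0],[[-0.0138,0.0015,0],0],[[-0.0205,0.0011,0],0],[[-0.0271,-0.0002,0],0],[[-0.0334,-0.0026,0],0],[[-0.0393,-0.0058,0],0],[[-0.0447,-0.0099,0],0],[[-0.0494,-0.0148,0],0],[[-0.0533,-0.0203,0],0],[[-0.0563,-0.0263,0],0],[[-0.0584,-0.0327,0],0],[[-0.0595,-0.0394,0],0],[[-0.0596,-0.0461,0],0],[[-0.0587,-0.0528,0],0],[[-0.0568,-0.0593,0],0],[[-0.0540,-0.0654,0],0],[[-0.0503,-0.0710,0],0],[[-0.0458,-0.0760,0],0],[[-0.0406,-0.0803,0],0],[[-0.0348,-0.0838,0],0],
0.5719260629538793 0.22072547887971375 4.25
```

Call:
carry_out(
  motion=[
    [[-0.0071, 0.0008, 0], 0],
    [[-0.0138, 0.0015, 0], 0],
    [[-0.0205, 0.0011, 0], 0],
    [[-0.0271, -0.0002, 0], 0],
    [[-0.0334, -0.0026, 0], 0],
    [[-0.0393, -0.0058, 0], 0],
    [[-0.0447, -0.0099, 0], 0],
    [[-0.0494, -0.0148, 0], 0],
    [[-0.0533, -0.0203, 0], 0],
    [[-0.0563, -0.0263, 0], 0],
    [[-0.0584, -0.0327, 0], 0],
    [[-0.0595, -0.0394, 0], 0],
    [[-0.0596, -0.0461, 0], 0],
    [[-0.0587, -0.0528, 0], 0],
    [[-0.0568, -0.0593, 0], 0],
    [[-0.054, -0.0654, 0], 0],
    [[-0.0503, -0.071, 0], 0],
    [[-0.0458, -0.076, 0], 0],
    [[-0.0406, -0.0803, 0], 0],
    [[-0.0348, -0.0838, 0], 0],
  ],
)

```text
time: 7.15
position: [0.5688, 0.2208, 0.1114]
tool_rot: [3.141, 0.001, -0.01]
ft_force: [-10.0, -1.5, 6.0]
grip_width: 0.236
```

```bash
python3 circ.py .5719 .2207 .592 .261 4.25 .12 10
```

```text
[[0.0050,-0.0021,0],0],[[0.0102,-0.0036,0],0],[[0.0155,-0.0045,0],0],[[0.0209,-0.0047,0],0],[[0.0263,-0.0043,0],0],[[0.0316,-0.0032,0],0],[[0.0367,-0.0015,0],0],[[0.0416,0.0008,0],0],[[0.0462,0.0036,0],0],[[0.0504,0.0070,0],0],
0.6222634811011809 0.22769652102799975 5.45
```

Call:
carry_out(
  motion=[
    [[0.004, -0.0036, 0], 0],
    [[0.0092, -0.0051, 0], 0],
    [[0.0145, -0.006, 0], 0],
    [[0.0199, -0.0062, 0], 0],
    [[0.0253, -0.0058, 0], 0],
    [[0.0306, -0.0047, 0], 0],
    [[0.0306, -0.0047, 0], 0],
  ],
)

```text
time: 7.85
position: [0.6021, 0.2157, 0.1114]
tool_rot: [3.141, -0.001, -0.002]
ft_force: [-5.1, -1.8, 2.5]
grip_width: 0.237
```

```bash
python3 circ.py .6025 .216 .591 .2595 4.97 .12 12
```

```text
[[0.0051,0.0017,0],0],[[0.0100,0.0040,0],0],[[0.0146,0.0068,0],0],[[0.0188,0.0102,0],0],[[0.0225,0.0141,0],0],[[0.0258,0.0183,0],0],[[0.0286,0.0230,0],0],[[0.0307,0.0279,0],0],[[0.0323,0.0331,0],0],[[0.0332,0.0384,0],0],[[0.0335,0.0438,0],0],[[0.0331,0.0492,0],0],
0.6356386404286055 0.26519137774933815 6.41
```

Call:
carry_out(
  motion=[
    [[0.0051, 0.0017, 0], 0],
    [[0.01, 0.004, 0], 0],
    [[0.0146, 0.0068, 0], 0],
    [[0.0188, 0.0102, 0], 0],
    [[0.0188, 0.0102, 0], 0],
    [[0.0188, 0.0102, 0], 0],
  ],
)

```text
time: 8.45
position: [0.6211, 0.2255, 0.1115]
tool_rot: [3.14, -0.001, -0.001]
ft_force: [-4.9, -2.0, 2.6]
grip_width: 0.239
```

Call:
carry_out(
  motion=[
    [[0.0037, 0.0039, 0], 0],
    [[0.007, 0.0081, 0], 0],
    [[0.0098, 0.0128, 0], 0],
    [[0.0119, 0.0177, 0], 0],
    [[0.0119, 0.0177, 0], 0],
    [[0.0119, 0.0177, 0], 0],
  ],
)

```text
time: 9.05
position: [0.6333, 0.2427, 0.1115]
tool_rot: [3.14, -0.002, 0.0]
ft_force: [-1.8, -4.0, 2.1]
grip_width: 0.239
```

Call:
carry_out(
  motion=[
    [[0.0016, 0.0052, 0], 0],
    [[0.0025, 0.0105, 0], 0],
    [[0.0028, 0.0159, 0], 0],
    [[0.0024, 0.0213, 0], 0],
    [[0.0024, 0.0213, 0], 0],
    [[0.0024, 0.0213, 0], 0],
  ],
)

```text
time: 9.65
position: [0.6366, 0.2609, 0.1113]
tool_rot: [3.137, -0.006, 0.001]
ft_force: [-0.9, -2.2, 1.1]
grip_width: 0.247
```

```bash
python3 circ.py .6356 .2652 .591 .2595 6.41 .12 8
```

```text
[[-0.0010,0.0053,0],0],[[-0.0026,0.0104,0],0],[[-0.0048,0.0154,0],0],[[-0.0076,0.0200,0],0],[[-0.0110,0.0242,0],0],[[-0.0148,0.0280,0],0],[[-0.0190,0.0313,0],0],[[-0.0237,0.0341,0],0],
0.6119388237726335 0.2993317167470672 7.37
```

The grip eased a little, so I'll hold still and check.

Call:
carry_out(
  motion=[
    [[0, 0, 0], 0],
    [[0, 0, 0], 0],
    [[0, 0, 0], 0],
    [[0, 0, 0], 0],
    [[0, 0, 0], 0],
    [[0, 0, 0], 0],
  ],
)

```text
time: 10.25
position: [0.6365, 0.2642, 0.1114]
tool_rot: [3.14, -0.001, 0.003]
ft_force: [0.3, -5.6, 0.1]
grip_width: 0.24
```

Call:
carry_out(
  motion=[
    [[-0.001, 0.0053, 0], 0],
    [[-0.0026, 0.0104, 0], 0],
    [[-0.0048, 0.0154, 0], 0],
    [[-0.0048, 0.0154, 0], 0],
    [[-0.0048, 0.0154, 0], 0],
  ],
)

```text
time: 10.75
position: [0.6365, 0.2646, 0.1114]
tool_rot: [3.123, -0.017, 0.01]
ft_force: [6.1, -25.2, 0.2]
grip_width: 0.236
```

The end stop is reached: 25 N and no motion. I'll relax, release and rise.

Call:
carry_out(
  motion=[
    [[0.0057, -0.016, 0], 0],
    [[0.0057, -0.016, 0], 0],
    [[0.0057, -0.016, 0], 0],
  ],
)

```text
time: 11.05
position: [0.6366, 0.2633, 0.1114]
tool_rot: [3.139, -0.001, 0.0]
ft_force: [-1.2, -7.5, 0.4]
grip_width: 0.239
```

Call:
carry_out(
  motion=[
    [[0, 0, 0], 0],
    [[0, 0, 0], 0],
    [[0, 0, 0], 0],
    [[0, 0, 0], 0],
    [[0, 0, 0.02], 0],
    [[0, 0, 0.06], 0],
    [[0, 0, 0.1], 0],
    [[0, 0, 0.11], 0],
    [[-0.03, 0.03, 0.11], 0],
    [[-0.07, 0.06, 0.11], 0],
    [[-0.11, 0.09, 0.11], 0],
    [[-0.14, 0.12, 0.11], 0],
    [[-0.17, 0.15, 0.11], 0],
    [[-0.2, 0.18, 0.11], 0],
    [[-0.2, 0.18, 0.11], 0],
  ],
  grip=-1,
)

```text
time: 12.55
position: [0.4288, 0.4522, 0.221]
tool_rot: [-3.138, -0.02, 0.007]
ft_force: [-0.3, 0.4, -0.7]
grip_width: 0.999
```

```bash
python3 - <<'E'
from h import *
s=grab('side');t=grab('top');st=get_state();print(st['position'],st['time'])
cv2.imwrite('pics/s2.png',s['pixels'])
for b in boards(t,(200,140,520,310)):print('T',b)
for b in boards(s,(240,190,450,480)):print('S',b)
E
```

```text
[0.43491513 0.44631437 0.22119235] 12.65
T ((223, 258, 34, 48), ((411.01092529296875, 315.58807373046875), (75.12006378173828, 127.77227020263672), 80.73519897460938))
T ((422, 246, 36, 48), ((462.09228515625, -266.81182861328125), (127.15555572509766, 77.00650787353516), 15.763745307922363))
T ((470, 236, 32, 45), ((501.2126770019531, -403.1141052246094), (128.35350036621094, 78.42585754394531), 6.913893222808838))
T ((293, 147, 32, 34), ((773.8304443359375, 128.24159240722656), (98.6578369140625, 98.00553894042969), 45.84748458862305))
S ((302, 448, 83, 32), ((501.3052673339844, -381.94134521484375), (49.09524917602539, 133.48199462890625), 83.67988586425781))
S ((274, 374, 78, 63), ((461.82421875, -272.38177490234375), (127.49502563476562, 79.99580383300781), 15.679844856262207))
S ((402, 225, 38, 35), ((772.86181640625, 129.1861572265625), (129.8317108154297, 91.26609802246094), 71.03091430664062))
S ((251, 193, 48, 27), ((409.0867919921875, 317.2828369140625), (111.27228546142578, 131.15670776367188), 80.41505432128906))
```

View pics/s2.png

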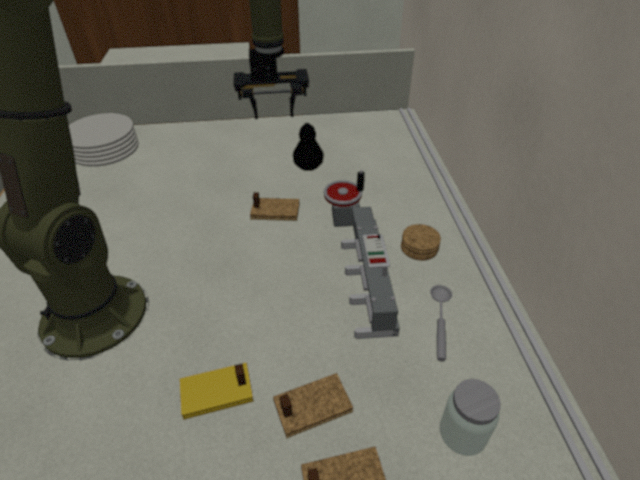

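The yoke is up, the wheel has been let go, and the boards haven't moved. Next is the left board, whose block I estimate at (0.361, 0.3245) with yaw −0.16.

Call:
carry_out(
  motion=[
    [[-0.008, -0.012, -0.01], 0.14],
    [[-0.016, -0.024, -0.02], 0.28],
    [[-0.024, -0.036, -0.03], 0.42],
    [[-0.032, -0.048, -0.04], 0.56],
    [[-0.04, -0.06, -0.05], 0.7],
    [[-0.048, -0.072, -0.06], 0.84],
    [[-0.056, -0.084, -0.07], 0.98],
    [[-0.064, -0.096, -0.08], 1.12],
    [[-0.07, -0.108, -0.09], 1.27],
    [[-0.076, -0.12, -0.1], 1.41],
    [[-0.076, -0.12, -0.12], 1.41],
    [[-0.076, -0.12, -0.14], 1.41],
    [[-0.076, -0.12, -0.16], 1.41],
    [[-0.076, -0.12, -0.18], 1.41],
    [[-0.076, -0.12, -0.194], 1.41],
    [[-0.076, -0.12, -0.194], 1.41],
    [[-0.076, -0.12, -0.194], 1.41],
  ],
)

```text
time: 14.35
position: [0.3614, 0.324, 0.0278]
tool_rot: [2.395, 2.033, 0.0]
ft_force: [0.2, 0.4, 0.3]
grip_width: 1.0
```

```bash
python3 - <<'E'
from h import *
s=grab('side');st=get_state();print(st['position'],st['joint_positions'])
cv2.imwrite('pics/s3.png',cv2.resize(s['pixels'][130:270,210:350],None,fx=4,fy=4,interpolation=2))
E
```

```text
[0.36154377 0.32463889 0.02829976] [-0.9593974   0.16714615  0.18527481  2.06565862 -0.03855155  0.91068679
  0.65523486]
```

View pics/s3.png

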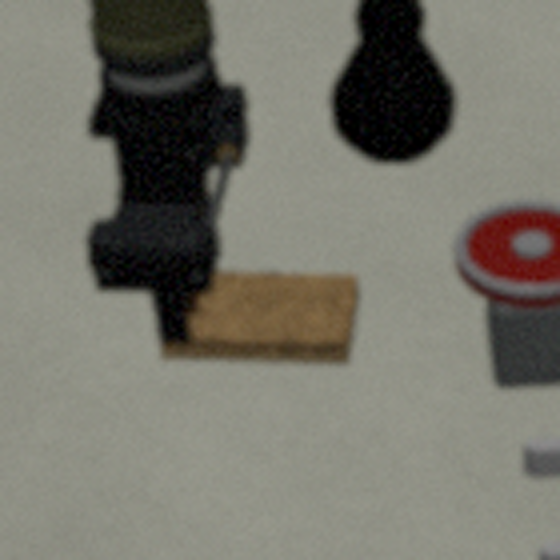

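The near finger straddles the board end at crop (178,318). I'll close.

Call:
carry_out(
  motion=[
    [[0, 0, 0], 0],
    [[0, 0, 0], 0],
    [[0, 0, 0], 0],
    [[0, 0, 0], 0],
    [[0, 0, 0], 0],
    [[0, 0, 0], 0],
    [[0, 0, 0], 0],
    [[0, 0, 0], 0],
    [[0, 0, 0], 0],
    [[0, 0, 0], 0],
    [[0, 0, 0], 0],
    [[0, 0, 0], 0],
  ],
  grip=1,
  squeeze=40,
)

```text
time: 15.6
position: [0.3604, 0.325, 0.0276]
tool_rot: [-2.393, -2.036, -0.0]
ft_force: [-0.4, -0.5, -0.5]
grip_width: 0.27
```

Call:
carry_out(
  motion=[
    [[0.003, -0.018, 0.001], 0.01],
    [[0.008, -0.036, 0.001], 0.02],
    [[0.014, -0.054, 0.001], 0.03],
    [[0.02, -0.072, 0.001], 0.04],
    [[0.026, -0.09, 0.001], 0.05],
    [[0.032, -0.108, 0.001], 0.06],
    [[0.038, -0.126, 0.001], 0.07],
    [[0.044, -0.144, 0.001], 0.08],
    [[0.05, -0.162, 0.001], 0.09],
    [[0.056, -0.18, 0.001], 0.1],
    [[0.064, -0.198, 0.001], 0.11],
    [[0.072, -0.21, 0.001], 0.12],
    [[0.08, -0.2175, 0.001], 0.12],
    [[0.08, -0.2175, 0], 0.12],
    [[0.08, -0.2175, 0], 0.12],
  ],
)

```text
time: 17.1
position: [0.4407, 0.1074, 0.0276]
tool_rot: [2.267, 2.175, 0.0]
ft_force: [0.7, -1.0, -0.9]
grip_width: 0.272
```

```bash
python3 - <<'E'
from h import *
s=grab('side');t=grab('top');st=get_state();print(st['position'],st['grip_width'],st['ft_force'])
cv2.imwrite('pics/s4.png',np.vstack([cv2.resize(s['pixels'][190:350,250:410],(480,480),interpolation=2)]))
for b in boards(t,(200,140,520,310)):print('T',b)
for b in boards(s,(240,190,450,480)):print('S',b)
E
```

```text
[0.44028062 0.10797585 0.02755861] 0.2712231973200924 [ 0.74071029 -0.83148624 -1.61362963]
T ((422, 246, 36, 48), ((462.09228515625, -266.8117980957031), (127.15555572509766, 77.00647735595703), 15.763762474060059))
T ((470, 236, 32, 45), ((501.2126770019531, -403.1141052246094), (128.35350036621094, 78.42585754394531), 6.913893222808838))
T ((293, 147, 32, 34), ((773.8304443359375, 128.24159240722656), (98.6578369140625, 98.00553894042969), 45.84748458862305))
S ((302, 447, 83, 33), ((499.2993469238281, -394.80487060546875), (127.42613983154297, 52.455387115478516), 6.593287467956543))
S ((274, 374, 78, 63), ((461.74151611328125, -272.40032958984375), (127.44281005859375, 80.27127838134766), 15.896224021911621))
S ((285, 247, 52, 28), ((490.6530456542969, 95.61012268066406), (85.54043579101562, 125.09110260009766), 88.37640380859375))
S ((402, 225, 38, 35), ((772.9346923828125, 129.38534545898438), (129.28392028808594, 91.49083709716797), 71.6964111328125))
```

View pics/s4.png

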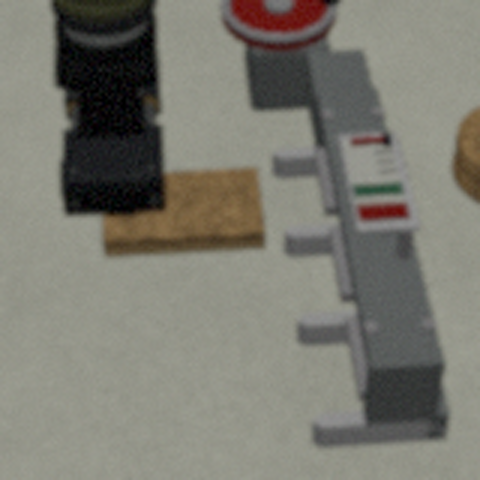

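```bash
python3 - <<'E'
from h import *
s=grab('side')
for n,(u,v),z in [('far corner',(258,170),.02),('near corner',(264,235),.02),('nose3',(275,157),.024),('nose2',(287,236),.024),('nose1',(300,325),.024)]:
    print(n,ray(s,250+u/3,190+v/3,z)[:2].round(4))
cv2.imwrite('pics/s5.png',cv2.resize(s['pixels'][225:285,310:390],(800,600),interpolation=2))
E
```

```text
far corner [0.558 0.134]
near corner [0.5531 0.0593]
nose3 [0.5736 0.1438]
nose2 [0.5704 0.0523]
nose1 [ 0.5668 -0.0385]
```

View pics/s5.png

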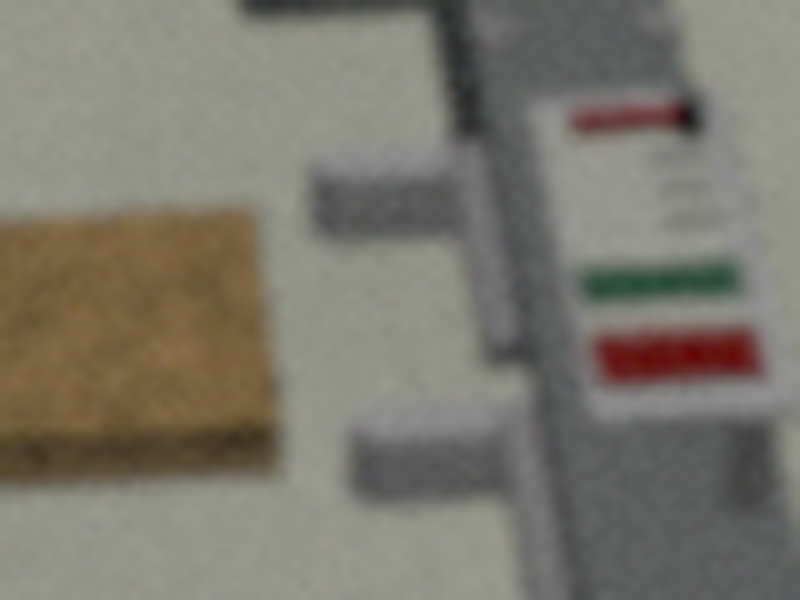

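The board is square to the bay and within about 1 mm of its centre: board edges at crop y 207 and 432, noses at 183 and 405 further in. I'll slide it in.

Call:
carry_out(
  motion=[
    [[0.008, 0.0007, 0], 0],
    [[0.016, 0.0003, 0], 0],
    [[0.024, 0.0, 0], 0],
    [[0.032, -0.0003, 0], 0],
    [[0.04, -0.0006, 0], 0],
    [[0.048, -0.001, 0], 0],
    [[0.056, -0.0013, 0], 0],
    [[0.064, -0.0016, 0], 0],
    [[0.072, -0.002, 0], 0],
    [[0.08, -0.0024, 0], 0],
    [[0.08, -0.0024, 0], 0],
    [[0.08, -0.0024, 0], 0],
  ],
)

```text
time: 18.45
position: [0.5216, 0.1051, 0.0276]
tool_rot: [2.265, 2.175, 0.003]
ft_force: [0.5, -0.2, -1.7]
grip_width: 0.273
```

Call:
carry_out(
  motion=[
    [[0.004, -0.0002, 0], 0],
    [[0.008, -0.0003, 0], 0],
    [[0.012, -0.0005, 0], 0],
    [[0.016, -0.0006, 0], 0],
    [[0.02, -0.0008, 0], 0],
    [[0.02, -0.0008, 0], 0],
    [[0.02, -0.0008, 0], 0],
  ],
)

```text
time: 19.15
position: [0.5351, 0.1046, 0.0276]
tool_rot: [-2.26, -2.171, 0.012]
ft_force: [-14.8, -0.8, 13.9]
grip_width: 0.27
```

It's home against the stop, with 15 N at x = 0.535. I'll relax, open and rise.

Call:
carry_out(
  motion=[
    [[-0.004, 0, 0], 0],
    [[-0.004, 0, 0], 0],
  ],
)

```text
time: 19.35
position: [0.535, 0.1045, 0.0276]
tool_rot: [-2.264, -2.175, 0.002]
ft_force: [-6.1, 0.4, 3.9]
grip_width: 0.274
```

Call:
carry_out(
  motion=[
    [[0, 0, 0], 0],
    [[0, 0, 0], 0],
    [[0, 0, 0], 0],
    [[0, 0, 0], 0],
    [[0, 0, 0], 0],
    [[0, 0, 0.03], 0],
    [[0, 0, 0.07], 0],
    [[0, 0, 0.11], 0],
    [[0, 0, 0.15], 0],
    [[-0.03, 0, 0.15], 0],
    [[-0.06, 0, 0.15], 0],
    [[-0.09, 0, 0.15], 0],
    [[-0.1, 0, 0.15], 0],
    [[-0.1, 0, 0.15], 0],
  ],
  grip=-1,
)

```text
time: 20.75
position: [0.436, 0.1045, 0.1779]
tool_rot: [-2.265, -2.177, -0.002]
ft_force: [1.4, 0.1, -0.5]
grip_width: 1.0
```

```bash
python3 - <<'E'
from h import *
s=grab('side');t=grab('top');st=get_state();print(st['position'],st['time'])
for b in boards(t,(200,140,520,310)):print('T',b)
for b in boards(s,(240,190,450,480)):print('S',b)
E
```

```text
[0.43756459 0.10426416 0.17799081] 20.85
T ((422, 246, 36, 48), ((462.09228515625, -266.81182861328125), (127.15555572509766, 77.00650787353516), 15.763745307922363))
T ((470, 236, 32, 45), ((501.2126770019531, -403.1141052246094), (128.35350036621094, 78.42585754394531), 6.913893222808838))
T ((293, 147, 32, 34), ((773.8304443359375, 128.24159240722656), (98.6578369140625, 98.00553894042969), 45.84748458862305))
S ((302, 447, 83, 33), ((499.2701416015625, -394.054443359375), (127.99285888671875, 52.141090393066406), 5.767789363861084))
S ((274, 374, 78, 63), ((461.92901611328125, -272.312744140625), (127.96170043945312, 80.17535400390625), 16.102827072143555))
S ((323, 243, 39, 29), ((566.5878295898438, 100.03475952148438), (98.34302520751953, 90.33280181884766), 88.28378295898438))
S ((402, 225, 38, 35), ((773.009033203125, 129.4088134765625), (129.31484985351562, 91.39993286132812), 71.03091430664062))
```

Call:
carry_out(
  motion=[
    [[-0.001, -0.0195, 0], -0.1414],
    [[-0.002, -0.039, 0], -0.2828],
    [[-0.003, -0.0585, 0], -0.4242],
    [[-0.005, -0.078, 0], -0.5656],
    [[-0.006, -0.0975, 0], -0.707],
    [[-0.007, -0.117, 0], -0.8484],
    [[-0.008, -0.1365, 0], -0.9898],
    [[-0.009, -0.156, 0], -1.1312],
    [[-0.01, -0.1755, 0], -1.2726],
    [[-0.012, -0.195, 0], -1.414],
    [[-0.013, -0.2145, 0], -1.5554],
    [[-0.014, -0.234, 0], -1.6968],
    [[-0.015, -0.2535, 0], -1.8382],
    [[-0.016, -0.273, 0], -1.9796],
    [[-0.017, -0.292, 0], -2.121],
    [[-0.018, -0.312, 0], -2.2624],
    [[-0.02, -0.331, 0], -2.4038],
    [[-0.021, -0.35, 0], -2.5452],
    [[-0.022, -0.369, 0], -2.6866],
    [[-0.023, -0.3864, 0], -2.827],
  ],
)

```text
time: 22.85
position: [0.4141, -0.2845, 0.1777]
tool_rot: [2.496, -1.905, 0.002]
ft_force: [0.9, -0.7, -0.3]
grip_width: 0.996
```

```bash
python3 - <<'E'
from h import *
s=grab('side');st=get_state();print(st['position'],st['tool_rot'],st['joint_positions'])
for b in boards(s,(240,190,450,480)):print('S',b)
E
```

```text
[ 0.41332507 -0.2876937   0.17790619] [ 2.48594567 -1.91444245  0.0046394 ] [-0.13902961  0.0232235   0.70779931  1.89242946 -0.01161419  1.22893437
 -0.73999462]
S ((302, 448, 83, 32), ((501.2316589355469, -381.93365478515625), (49.09428405761719, 133.33387756347656), 83.67988586425781))
S ((274, 374, 78, 63), ((461.4187316894531, -271.2325744628906), (127.33584594726562, 82.02452087402344), 15.902743339538574))
S ((323, 243, 39, 29), ((566.6060180664062, 100.64081573486328), (97.13037872314453, 90.33280181884766), 88.28378295898438))
S ((402, 225, 38, 35), ((772.94580078125, 129.43055725097656), (129.31484985351562, 91.26609802246094), 71.03091430664062))
```

Call:
carry_out(
  motion=[
    [[0, 0, 0], 0],
    [[0, 0, -0.03], 0],
    [[0, 0, -0.07], 0],
    [[0, 0, -0.11], 0],
    [[0, 0, -0.14], 0],
    [[0, 0, -0.15], 0],
    [[0, 0, -0.15], 0],
    [[0, 0, -0.15], 0],
  ],
)

```text
time: 23.7
position: [0.4147, -0.2825, 0.0288]
tool_rot: [-2.505, 1.896, -0.003]
ft_force: [1.0, -0.2, 0.5]
grip_width: 0.999
```

Call:
carry_out(
  motion=[
    [[0, 0, 0], 0],
    [[0, 0, 0], 0],
    [[0, 0, 0], 0],
    [[0, 0, 0], 0],
    [[0, 0, 0], 0],
    [[0, 0, 0], 0],
    [[0, 0, 0], 0],
    [[0, 0, 0], 0],
    [[0, 0, 0], 0],
    [[0, 0, 0], 0],
    [[0, 0, 0], 0],
    [[0, 0, 0], 0],
  ],
  grip=1,
  squeeze=40,
)

```text
time: 24.9
position: [0.4133, -0.2821, 0.0275]
tool_rot: [2.504, -1.897, -0.0]
ft_force: [-0.3, 0.9, -0.6]
grip_width: 0.279
```

Call:
carry_out(
  motion=[
    [[0, 0.017, 0.001], -0.03],
    [[0, 0.034, 0.001], -0.06],
    [[0, 0.051, 0.001], -0.09],
    [[0, 0.068, 0.001], -0.12],
    [[0, 0.085, 0.001], -0.15],
    [[0, 0.102, 0.001], -0.18],
    [[0, 0.119, 0.001], -0.21],
    [[0, 0.136, 0.001], -0.24],
    [[0, 0.153, 0.001], -0.27],
    [[0, 0.17, 0.001], -0.29],
    [[0, 0.187, 0.001], -0.316],
    [[0, 0.204, 0.001], -0.316],
    [[0, 0.221, 0.001], -0.316],
    [[0, 0.238, 0.001], -0.316],
    [[0, 0.255, 0.001], -0.316],
    [[0, 0.272, 0.001], -0.316],
    [[0.008, 0.289, 0.001], -0.316],
    [[0.016, 0.299, 0.001], -0.316],
    [[0.023, 0.299, 0], -0.316],
    [[0.023, 0.299, 0], -0.316],
  ],
)

```text
time: 26.9
position: [0.4378, 0.0163, 0.0276]
tool_rot: [2.174, -2.268, 0.002]
ft_force: [0.7, 0.4, -1.3]
grip_width: 0.269
```

```bash
python3 - <<'E'
from h import *
s=grab('side');st=get_state();print(st['position'],st['tool_rot'],st['grip_width'],st['ft_force'])
cv2.imwrite('pics/s6.png',cv2.resize(s['pixels'][220:325,270:410],(800,600),interpolation=2))
for b in boards(s,(240,190,450,480)):print('S',b)
E
```

```text
[0.43722541 0.01598377 0.02753704] [ 2.17263537e+00 -2.26846692e+00  1.43235547e-03] 0.27157666905225647 [ 0.47994035  0.18497584 -1.27686958]
S ((302, 447, 83, 33), ((499.2701416015625, -394.054443359375), (127.99285888671875, 52.141090393066406), 5.767789363861084))
S ((285, 242, 77, 62), ((529.1895141601562, 42.225502014160156), (241.3129119873047, 119.14960479736328), 53.65846633911133))
S ((402, 225, 38, 35), ((772.8578491210938, 129.15304565429688), (129.77328491210938, 91.49083709716797), 71.6964111328125))
```

View pics/s6.png

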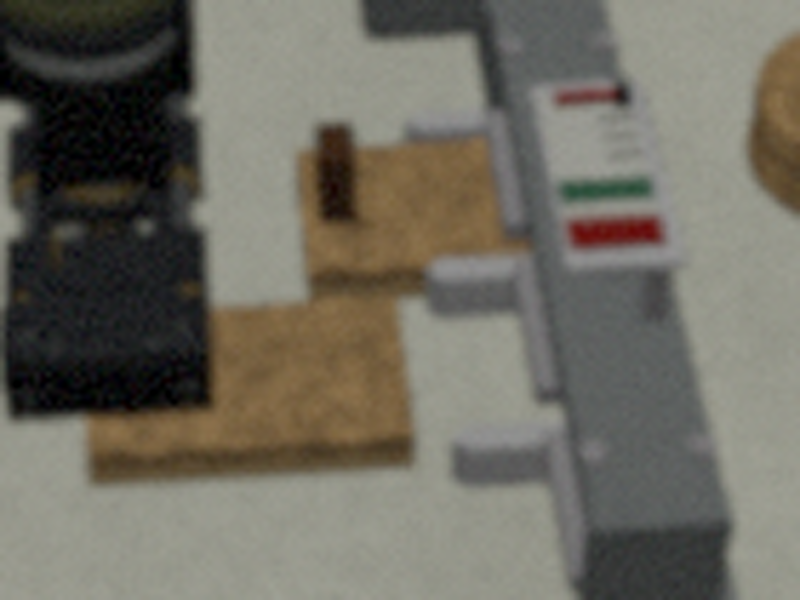

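```bash
python3 - <<'E'
from h import *
s=grab('side');c=np.cos(.04);q=np.sin(.04)
for n,(u,v),z in [('bfar',(395,299),.02),('bnear',(411,441),.02),('n2near',(433,285),.024),('n1far',(460,432),.024)]:
    p=ray(s,270+u/5.714,220+v/5.714,z)[:2]-[.5715,.0105];print(n,(np.array([[c,-q],[q,c]])@p).round(4))
E
```

```text
bfar [-0.0189  0.0349]
bnear [-0.0199 -0.0411]
n2near [-0.003   0.0378]
n1far [-0.0008 -0.0414]
```

The board is staged square and about 1 mm right of the bay's centre. I'll correct that and slide it in.

Call:
carry_out(
  motion=[
    [[0.004, 0.001, 0], 0],
    [[0.012, 0.0006, 0], 0],
    [[0.02, 0.0002, 0], 0],
    [[0.028, -0.0001, 0], 0],
    [[0.036, -0.0004, 0], 0],
    [[0.044, -0.0008, 0], 0],
    [[0.052, -0.0011, 0], 0],
    [[0.06, -0.0014, 0], 0],
    [[0.068, -0.0018, 0], 0],
    [[0.076, -0.0022, 0], 0],
    [[0.084, -0.0025, 0], 0],
    [[0.084, -0.0025, 0], 0],
  ],
)

```text
time: 28.2
position: [0.522, 0.0142, 0.0277]
tool_rot: [-2.173, 2.267, -0.003]
ft_force: [-0.6, 0.7, -1.7]
grip_width: 0.27
```

Call:
carry_out(
  motion=[
    [[0.004, -0.0002, 0], 0],
    [[0.008, -0.0003, 0], 0],
    [[0.012, -0.0005, 0], 0],
    [[0.016, -0.0006, 0], 0],
    [[0.016, -0.0006, 0], 0],
    [[0.016, -0.0006, 0], 0],
  ],
)

```text
time: 28.8
position: [0.5319, 0.0138, 0.0275]
tool_rot: [2.17, -2.263, -0.012]
ft_force: [-15.1, -0.4, 14.2]
grip_width: 0.268
```

Call:
carry_out(
  motion=[
    [[-0.004, 0, 0], 0],
    [[-0.004, 0, 0], 0],
  ],
)

```text
time: 29.0
position: [0.5319, 0.0138, 0.0275]
tool_rot: [2.174, -2.267, -0.001]
ft_force: [-1.9, -0.6, 1.9]
grip_width: 0.269
```

Call:
carry_out(
  motion=[
    [[0, 0, 0], 0],
    [[0, 0, 0], 0],
    [[0, 0, 0], 0],
    [[0, 0, 0], 0],
    [[0, 0, 0], 0],
    [[0, 0, 0.03], 0],
    [[0, 0, 0.07], 0],
    [[0, 0, 0.11], 0],
    [[0, 0, 0.15], 0],
    [[-0.03, 0, 0.15], 0],
    [[-0.06, 0, 0.15], 0],
    [[-0.09, 0, 0.15], 0],
    [[-0.1, 0, 0.15], 0],
    [[-0.1, 0, 0.15], 0],
  ],
  grip=-1,
)

```text
time: 30.4
position: [0.432, 0.0139, 0.1779]
tool_rot: [-2.174, 2.266, 0.0]
ft_force: [0.2, -1.1, -0.8]
grip_width: 1.0
```

```bash
python3 - <<'E'
from h import *
s=grab('side');t=grab('top');st=get_state();print(st['position'],st['tool_rot'])
for b in boards(t,(200,140,520,310)):print('T',b)
for b in boards(s,(240,190,450,480)):print('S',b)
E
```

```text
[0.43357287 0.0137938  0.17801975] [-2.17305350e+00  2.26686417e+00 -1.67253776e-03]
T ((470, 236, 32, 45), ((501.30609130859375, -403.102783203125), (128.165283203125, 78.42585754394531), 6.913893222808838))
T ((302, 218, 26, 30), ((562.4342041015625, 102.55440521240234), (87.25138854980469, 73.99020385742188), 1.4409929513931274))
T ((293, 147, 32, 34), ((773.8304443359375, 128.24159240722656), (98.6578369140625, 98.00553894042969), 45.84748458862305))
S ((302, 447, 83, 33), ((499.3110046386719, -395.00823974609375), (127.2678451538086, 52.53876876831055), 6.817234992980957))
S ((323, 243, 45, 58), ((564.4986572265625, 55.73625564575195), (187.73141479492188, 91.54779052734375), 88.91293334960938))
S ((402, 225, 38, 35), ((773.130859375, 129.34100341796875), (130.30172729492188, 91.26861572265625), 71.68536376953125))
```

Call:
carry_out(
  motion=[
    [[0.0015, -0.035, 0], 0.013],
    [[0.003, -0.07, 0], 0.026],
    [[0.005, -0.105, 0], 0.04],
    [[0.006, -0.14, 0], 0.053],
    [[0.008, -0.175, 0], 0.067],
    [[0.0095, -0.21, 0], 0.08],
    [[0.011, -0.245, 0], 0.093],
    [[0.0125, -0.28, 0], 0.107],
    [[0.014, -0.315, 0], 0.12],
    [[0.0155, -0.35, 0], 0.133],
    [[0.017, -0.385, 0], 0.147],
    [[0.0189, -0.4238, 0], 0.16],
    [[0.0189, -0.4238, -0.03], 0.16],
    [[0.0189, -0.4238, -0.07], 0.16],
    [[0.0189, -0.4238, -0.11], 0.16],
    [[0.0189, -0.4238, -0.14], 0.16],
    [[0.0189, -0.4238, -0.15], 0.16],
    [[0.0189, -0.4238, -0.15], 0.16],
    [[0.0189, -0.4238, -0.15], 0.16],
  ],
)

```text
time: 32.4
position: [0.4523, -0.4114, 0.0288]
tool_rot: [2.348, -2.086, 0.004]
ft_force: [0.5, -0.3, -0.3]
grip_width: 1.002
```

Call:
carry_out(
  motion=[
    [[0, 0, 0], 0],
    [[0, 0, 0], 0],
    [[0, 0, 0], 0],
    [[0, 0, 0], 0],
    [[0, 0, 0], 0],
    [[0, 0, 0], 0],
    [[0, 0, 0], 0],
    [[0, 0, 0], 0],
    [[0, 0, 0], 0],
    [[0, 0, 0], 0],
    [[0, 0, 0], 0],
    [[0, 0, 0], 0],
  ],
  grip=1,
  squeeze=40,
)

```text
time: 33.6
position: [0.4513, -0.4102, 0.0275]
tool_rot: [2.348, -2.087, 0.0]
ft_force: [1.2, -0.7, 0.3]
grip_width: 0.27
```

Call:
carry_out(
  motion=[
    [[-0.01, 0.01, 0.001], -0.02],
    [[-0.02, 0.025, 0.001], -0.04],
    [[-0.026, 0.043, 0.001], -0.06],
    [[-0.03, 0.062, 0.001], -0.08],
    [[-0.03, 0.081, 0.001], -0.1],
    [[-0.03, 0.1, 0.001], -0.12],
    [[-0.03, 0.119, 0.001], -0.14],
    [[-0.03, 0.138, 0.001], -0.16],
    [[-0.03, 0.157, 0.001], -0.16],
    [[-0.03, 0.176, 0.001], -0.16],
    [[-0.03, 0.195, 0.001], -0.16],
    [[-0.03, 0.214, 0.001], -0.16],
    [[-0.03, 0.233, 0.001], -0.16],
    [[-0.03, 0.252, 0.001], -0.16],
    [[-0.03, 0.271, 0.001], -0.16],
    [[-0.03, 0.29, 0.001], -0.16],
    [[-0.028, 0.31, 0.001], -0.16],
    [[-0.024, 0.328, 0.001], -0.16],
    [[-0.018, 0.3366, 0], -0.16],
    [[-0.018, 0.3366, 0], -0.16],
  ],
)

```text
time: 35.6
position: [0.434, -0.0728, 0.0276]
tool_rot: [2.176, -2.266, 0.001]
ft_force: [0.2, -0.4, -1.1]
grip_width: 0.27
```

```bash
python3 - <<'E'
from h import *
s=grab('side');st=get_state();print(st['position'],st['tool_rot'],st['grip_width'],st['ft_force'])
cv2.imwrite('pics/s7.png',cv2.resize(s['pixels'][235:340,270:410],(800,600),interpolation=2))
E
```

```text
[ 0.43366058 -0.07366952  0.02757057] [ 2.17465995e+00 -2.26675039e+00  9.20835993e-04] 0.2726636178955454 [-0.01985442  0.12362835 -1.18152191]
```

View pics/s7.png

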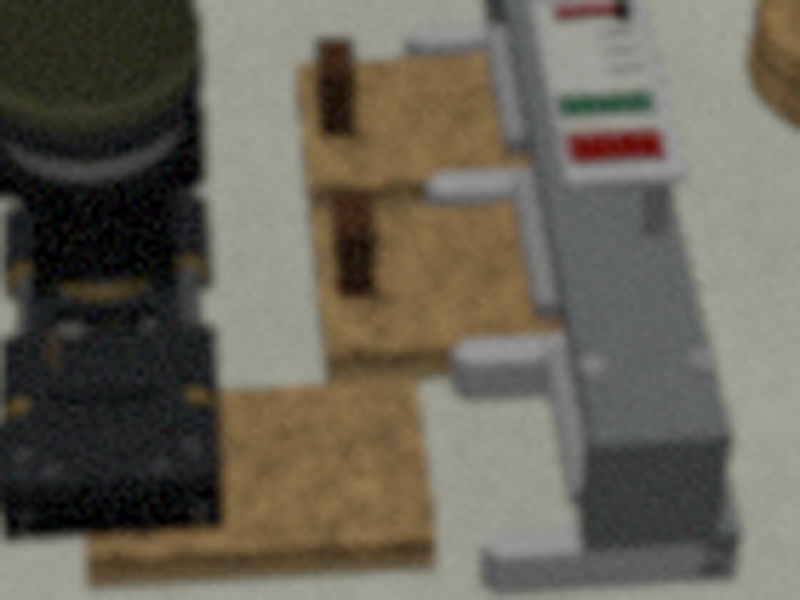

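```bash
python3 - <<'E'
from h import *
s=grab('side');c=np.cos(.04);q=np.sin(.04)
for n,(u,v),z in [('bfar',(415,382),.02),('bnear',(432,541),.02),('n1near',(458,366),.024),('n0far',(490,537),.024)]:
    p=ray(s,270+u/5.714,235+v/5.714,z)[:2]-[.5715,.0105];print(n,(np.array([[c,-q],[q,c]])@p).round(4))
E
```

```text
bfar [-0.0197 -0.0546]
bnear [-0.0209 -0.1293]
n1near [-0.0027 -0.0512]
n0far [-1.00e-04 -1.32e-01]
```

Both earlier boards look home. The third is centred on the right-hand bay: board −0.092, bay −0.0916. I'll slide it in.

Call:
carry_out(
  motion=[
    [[0.004, -0.0002, 0], 0],
    [[0.012, -0.0005, 0], 0],
    [[0.02, -0.0008, 0], 0],
    [[0.028, -0.0011, 0], 0],
    [[0.036, -0.0014, 0], 0],
    [[0.044, -0.0018, 0], 0],
    [[0.052, -0.0021, 0], 0],
    [[0.06, -0.0024, 0], 0],
    [[0.068, -0.0028, 0], 0],
    [[0.076, -0.0031, 0], 0],
    [[0.084, -0.0035, 0], 0],
    [[0.084, -0.0035, 0], 0],
  ],
)

```text
time: 36.9
position: [0.52, -0.0777, 0.0284]
tool_rot: [-2.173, 2.267, -0.005]
ft_force: [0.4, -0.8, -0.8]
grip_width: 0.012
```

Call:
carry_out(
  motion=[
    [[0.004, -0.0002, 0], 0],
    [[0.008, -0.0003, 0], 0],
    [[0.012, -0.0005, 0], 0],
    [[0.016, -0.0006, 0], 0],
    [[0.016, -0.0006, 0], 0],
    [[0.016, -0.0006, 0], 0],
  ],
)

```text
time: 37.5
position: [0.5333, -0.0776, 0.0275]
tool_rot: [2.174, -2.268, -0.0]
ft_force: [-0.2, -0.4, -0.5]
grip_width: 0.006
```

The grip slackened and the block was lost (opening 0.006). I'll rise straight up, open and look.

Call:
carry_out(
  motion=[
    [[0, 0, 0.03], 0],
    [[0, 0, 0.07], 0],
    [[0, 0, 0.11], 0],
    [[0, 0, 0.15], 0],
    [[-0.03, 0, 0.15], 0],
    [[-0.06, -0.03, 0.15], 0],
    [[-0.09, -0.07, 0.15], 0],
    [[-0.1, -0.11, 0.15], 0],
    [[-0.1, -0.15, 0.15], 0],
    [[-0.1, -0.19, 0.15], 0],
    [[-0.1, -0.19, 0.15], 0],
    [[-0.1, -0.19, 0.15], 0],
  ],
)

```text
time: 38.7
position: [0.4326, -0.2682, 0.1773]
tool_rot: [2.17, -2.27, -0.001]
ft_force: [0.3, 0.0, -0.3]
grip_width: 0.006
```

```bash
python3 - <<'E'
from h import *
s=grab('side');t=grab('top');st=get_state();print(st['position'],st['tool_rot'])
a=cv2.resize(s['pixels'][235:385,230:410],(720,600),interpolation=2)
cv2.imwrite('pics/s8.png',a)
for b in boards(t,(200,140,520,330)):print('T',b)
E
```

```text
[ 0.43336904 -0.26613343  0.17722279] [-2.17561626e+00  2.26584208e+00  1.97670583e-03]
T ((361, 231, 29, 46), ((504.9540100097656, -76.60810852050781), (75.05626678466797, 128.99400329589844), 86.26151275634766))
T ((332, 220, 27, 29), ((560.23974609375, 12.306764602661133), (73.99137878417969, 85.06240844726562), 87.78975677490234))
T ((302, 218, 26, 30), ((563.5363159179688, 102.88311004638672), (74.39653015136719, 85.44747924804688), 87.78614044189453))
T ((293, 147, 32, 34), ((773.8304443359375, 128.24159240722656), (98.6578369140625, 98.00553894042969), 45.84748458862305))
```

View pics/s8.png

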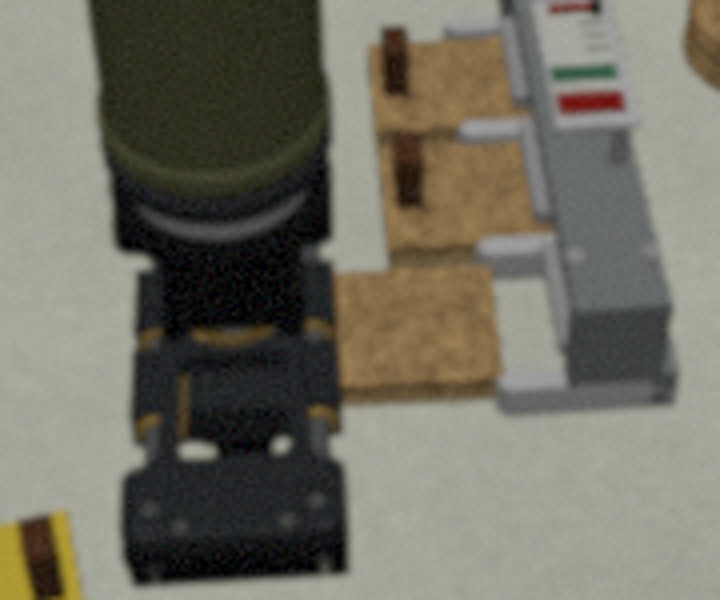

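Board 3 has its nose in the mouth of the right-hand bay: top-view centre (0.505, −0.077), yaw about −0.06. The other two are still home. I'll regrip it at (0.455, −0.0745).

Call:
carry_out(
  motion=[
    [[0.003, 0.03, 0], 0],
    [[0.006, 0.06, 0], 0],
    [[0.01, 0.09, 0], 0],
    [[0.014, 0.12, 0], 0],
    [[0.018, 0.15, 0], 0],
    [[0.0217, 0.18, 0], 0],
    [[0.0217, 0.1935, 0], 0],
    [[0.0217, 0.1935, 0], 0],
    [[0.0217, 0.1935, -0.03], 0],
    [[0.0217, 0.1935, -0.07], 0],
    [[0.0217, 0.1935, -0.11], 0],
    [[0.0217, 0.1935, -0.14], 0],
    [[0.0217, 0.1935, -0.15], 0],
    [[0.0217, 0.1935, -0.15], 0],
    [[0.0217, 0.1935, -0.15], 0],
  ],
  grip=-1,
)

```text
time: 40.3
position: [0.4561, -0.0743, 0.0289]
tool_rot: [-2.173, 2.267, -0.002]
ft_force: [0.2, -0.0, 0.0]
grip_width: 0.998
```

Call:
carry_out(
  motion=[
    [[0, 0, 0], 0],
    [[0, 0, 0], 0],
    [[0, 0, 0], 0],
    [[0, 0, 0], 0],
    [[0, 0, 0], 0],
    [[0, 0, 0], 0],
    [[0, 0, 0], 0],
    [[0, 0, 0], 0],
    [[0, 0, 0], 0],
    [[0, 0, 0], 0],
    [[0, 0, 0], 0],
    [[0, 0, 0], 0],
  ],
  grip=1,
  squeeze=40,
)

```text
time: 41.5
position: [0.4549, -0.0741, 0.0275]
tool_rot: [2.174, -2.268, -0.0]
ft_force: [0.4, -0.1, -0.7]
grip_width: 0.277
```

Call:
carry_out(
  motion=[
    [[0.008, -0.0003, 0], 0],
    [[0.016, -0.0006, 0], 0],
    [[0.024, -0.001, 0], 0],
    [[0.032, -0.0013, 0], 0],
    [[0.04, -0.0016, 0], 0],
    [[0.048, -0.0019, 0], 0],
    [[0.056, -0.0022, 0], 0],
    [[0.064, -0.0026, 0], 0],
    [[0.064, -0.0026, 0], 0],
  ],
)

```text
time: 42.4
position: [0.5207, -0.0767, 0.0278]
tool_rot: [-2.175, 2.267, -0.003]
ft_force: [-0.3, 0.5, -2.8]
grip_width: 0.271
```

Call:
carry_out(
  motion=[
    [[0.004, -0.0002, 0], 0],
    [[0.008, -0.0003, 0], 0],
    [[0.012, -0.0005, 0], 0],
    [[0.015, -0.0006, 0], 0],
    [[0.015, -0.0006, 0], 0],
    [[0.015, -0.0006, 0], 0],
  ],
)

```text
time: 43.0
position: [0.5343, -0.0773, 0.0277]
tool_rot: [-2.174, 2.268, -0.001]
ft_force: [0.8, 0.9, -1.7]
grip_width: 0.269
```

Call:
carry_out(
  motion=[
    [[0.003, -0.0001, 0], 0],
    [[0.006, -0.0002, 0], 0],
    [[0.009, -0.0004, 0], 0],
    [[0.009, -0.0004, 0], 0],
    [[0.009, -0.0004, 0], 0],
  ],
)

```text
time: 43.5
position: [0.5374, -0.078, 0.0262]
tool_rot: [2.168, -2.262, -0.014]
ft_force: [-12.4, 0.9, 4.8]
grip_width: 0.27
```

Call:
carry_out(
  motion=[
    [[-0.005, 0, 0], 0],
    [[-0.005, 0, 0], 0],
  ],
)

```text
time: 43.7
position: [0.5376, -0.0773, 0.0274]
tool_rot: [-2.174, 2.268, 0.001]
ft_force: [-0.5, 2.7, -2.0]
grip_width: 0.275
```

Call:
carry_out(
  motion=[
    [[0, 0, 0], 0],
    [[0, 0, 0], 0],
    [[0, 0, 0], 0],
    [[0, 0, 0], 0],
    [[0, 0, 0], 0],
    [[0, 0, 0.03], 0],
    [[0, 0, 0.07], 0],
    [[0, 0, 0.11], 0],
    [[0, 0, 0.15], 0],
    [[-0.04, 0, 0.15], 0],
    [[-0.08, 0, 0.15], 0],
    [[-0.12, 0, 0.15], 0],
    [[-0.12, 0, 0.15], 0],
    [[-0.12, 0, 0.15], 0],
  ],
  grip=-1,
)

```text
time: 45.1
position: [0.4182, -0.0773, 0.1782]
tool_rot: [-2.171, 2.264, 0.001]
ft_force: [0.7, -0.5, -0.3]
grip_width: 1.0
```

```bash
python3 - <<'E'
from h import *
s=grab('side');t=grab('top');st=get_state();print(st['position'],st['tool_rot'])
a=cv2.resize(s['pixels'][235:340,270:410],(800,600),interpolation=2)
cv2.imwrite('pics/s9.png',a)
for b in boards(t,(200,140,520,330)):print('T',b)
E
```

```text
[ 0.41903556 -0.07776146  0.17790378] [-2.17342366e+00  2.26795311e+00 -1.69977541e-03]
T ((363, 220, 26, 31), ((558.1654052734375, -78.00236511230469), (74.21451568603516, 88.2588882446289), 86.80516052246094))
T ((332, 219, 27, 30), ((560.539794921875, 12.217275619506836), (73.99419403076172, 85.7283935546875), 87.60580444335938))
T ((302, 218, 26, 30), ((563.5363159179688, 102.88311004638672), (74.39653015136719, 85.44747924804688), 87.78614044189453))
T ((293, 147, 32, 34), ((773.8304443359375, 128.24159240722656), (98.6578369140625, 98.00553894042969), 45.84748458862305))
```

View pics/s9.png

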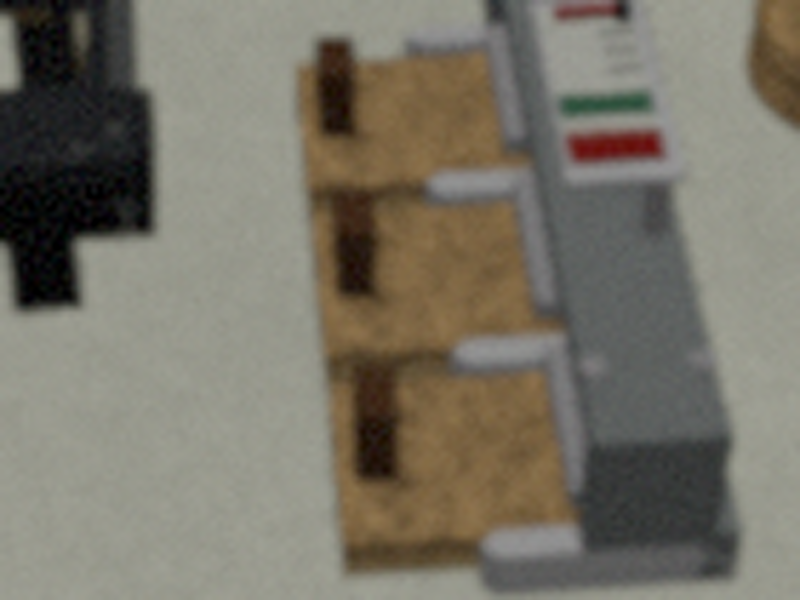

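The picture shows all three boards home in line, with blocks outside at crop (335,85), (355,245) and (377,420). The front edges step by 3.1 and 3.7 mm, against 3.6 mm expected from the press yaw. Back to the wheel handle.

Call:
carry_out(
  motion=[
    [[0, 0, 0.03], 0.12],
    [[0.01, 0.02, 0.045], 0.25],
    [[0.03, 0.05, 0.045], 0.38],
    [[0.05, 0.08, 0.045], 0.51],
    [[0.07, 0.11, 0.045], 0.64],
    [[0.09, 0.14, 0.045], 0.77],
    [[0.11, 0.17, 0.045], 0.9],
    [[0.13, 0.2, 0.045], 1.03],
    [[0.15, 0.235, 0.045], 1.16],
    [[0.17, 0.27, 0.045], 1.29],
    [[0.19, 0.3, 0.045], 1.42],
    [[0.21, 0.33, 0.045], 1.55],
    [[0.2185, 0.342, 0.045], 1.613],
    [[0.2185, 0.342, 0.045], 1.613],
    [[0.2185, 0.342, 0.045], 1.613],
    [[0.2185, 0.342, 0.045], 1.613],
  ],
)

```text
time: 46.8
position: [0.6367, 0.2627, 0.2218]
tool_rot: [3.139, -0.004, -0.001]
ft_force: [0.3, -0.1, -0.6]
grip_width: 1.0
```

```bash
python3 - <<'E'
from h import *
s=grab('side');st=get_state();print(st['position'],st['tool_rot'],st['joint_positions'])
h=s['pixels'][150:200,350:372].astype(int);v,u=np.nonzero(h.max(2)<45);print(u.min()+350,u.max()+350,v.min()+150,v.max()+150)
print(redc(s,.094,(315,170,358,212))[3])
for z in(.152,):print(ray(s,(u.min()+u.max())/2+350,v.min()+150+2,z))
E
```

```text
[0.63665174 0.26280957 0.22229842] [ 3.14044149e+00 -3.99450623e-03 -2.89076664e-04] [-0.8966381   0.45955634  0.66265725  1.36297221 -0.27887368  1.41336675
 -0.24385008]
357 363 173 190
[0.59124543 0.2639964  0.094     ]
[0.63209999 0.24811244 0.152     ]
```

```bash
python3 - <<'E'
from h import *
for f in('side0.png','s2.png'):
    p=cv2.imread('pics/'+f)[150:200,350:372].astype(int);v,u=np.nonzero(p.max(2)<45);print(f,u.min()+350,u.max()+350,v.min()+150,v.max()+150,u.mean()+350,v.mean()+150)
p=grab('side')['pixels'][150:200,350:372].astype(int);v,u=np.nonzero(p.max(2)<45);print(u.mean()+350,v.mean()+150)
E
```

```text
side0.png 356 362 171 188 359.4226804123711 179.91752577319588
s2.png 357 363 173 190 359.9587628865979 181.7319587628866
359.9270833333333 181.82291666666666
```

Call:
carry_out(
  motion=[
    [[0, -0.002, -0.03], 0],
    [[0, -0.002, -0.06], 0],
    [[0, -0.002, -0.085], 0],
    [[0, -0.002, -0.1], 0],
    [[0, -0.002, -0.111], 0],
    [[0, -0.002, -0.111], 0],
    [[0, -0.002, -0.111], 0],
  ],
)

```text
time: 47.6
position: [0.6371, 0.2624, 0.1127]
tool_rot: [-3.141, 0.0, -0.002]
ft_force: [0.5, -0.2, -0.3]
grip_width: 1.002
```

Call:
carry_out(
  motion=[
    [[0, 0, 0], 0],
    [[0, 0, 0], 0],
    [[0, 0, 0], 0],
    [[0, 0, 0], 0],
    [[0, 0, 0], 0],
    [[0, 0, 0], 0],
    [[0, 0, 0], 0],
    [[0, 0, 0], 0],
    [[0, 0, 0], 0],
    [[0, 0, 0], 0],
    [[0, 0, 0], 0],
    [[0, 0, 0], 0],
    [[0, 0, 0], 0],
  ],
  grip=1,
  squeeze=35,
)

```text
time: 48.9
position: [0.6365, 0.2623, 0.1116]
tool_rot: [3.142, -0.0, 0.0]
ft_force: [0.8, 0.6, -0.5]
grip_width: 0.235
```

```bash
python3 circ.py .6365 .2619 .591 .2595 .06 -.15 20
```

```text
[[-0.0007,-0.0064,0],0],[[-0.0018,-0.0131,0],0],[[-0.0039,-0.0195,0],0],[[-0.0069,-0.0255,0],0],[[-0.0108,-0.0310,0],0],[[-0.0155,-0.0359,0],0],[[-0.0208,-0.0400,0],0],[[-0.0267,-0.0433,0],0],[[-0.0330,-0.0456,0],0],[[-0.0396,-0.0470,0],0],[[-0.0464,-0.0474,0],0],[[-0.0531,-0.0468,0],0],[[-0.0596,-0.0451,0],0],[[-0.0658,-0.0425,0],0],[[-0.0716,-0.0390,0],0],[[-0.0768,-0.0347,0],0],[[-0.0813,-0.0297,0],0],[[-0.0850,-0.0240,0],0],[[-0.0877,-0.0179,0],0],[[-0.0896,-0.0114,0],0],
0.5469112984397692 0.2504896506875203 -2.94
```

Call:
carry_out(
  motion=[
    [[-0.0007, -0.0064, 0], 0],
    [[-0.0018, -0.0131, 0], 0],
    [[-0.0039, -0.0195, 0], 0],
    [[-0.0069, -0.0255, 0], 0],
    [[-0.0108, -0.031, 0], 0],
    [[-0.0155, -0.0359, 0], 0],
    [[-0.0208, -0.04, 0], 0],
    [[-0.0267, -0.0433, 0], 0],
    [[-0.033, -0.0456, 0], 0],
    [[-0.0396, -0.047, 0], 0],
    [[-0.0464, -0.0474, 0], 0],
    [[-0.0531, -0.0468, 0], 0],
    [[-0.0596, -0.0451, 0], 0],
    [[-0.0658, -0.0425, 0], 0],
    [[-0.0716, -0.039, 0], 0],
    [[-0.0768, -0.0347, 0], 0],
    [[-0.0813, -0.0297, 0], 0],
    [[-0.085, -0.024, 0], 0],
    [[-0.0877, -0.0179, 0], 0],
    [[-0.0896, -0.0114, 0], 0],
  ],
)

```text
time: 50.9
position: [0.5497, 0.2481, 0.1116]
tool_rot: [3.138, -0.003, 0.009]
ft_force: [7.6, -4.2, -3.5]
grip_width: 0.239
```

```bash
python3 circ.py .5469 .2505 .591 .2595 -2.94 -.15 20
```

```text
[[-0.0008,0.0067,0],0],[[-0.0007,0.0134,0],0],[[0.0005,0.0201,0],0],[[0.0026,0.0265,0],0],[[0.0057,0.0325,0],0],[[0.0096,0.0379,0],0],[[0.0143,0.0428,0],0],[[0.0197,0.0468,0],0],[[0.0257,0.0500,0],0],[[0.0320,0.0523,0],0],[[0.0386,0.0537,0],0],[[0.0453,0.0540,0],0],[[0.0521,0.0533,0],0],[[0.0586,0.0516,0],0],[[0.0648,0.0490,0],0],[[0.0705,0.0454,0],0],[[0.0757,0.0411,0],0],[[0.0801,0.0360,0],0],[[0.0837,0.0303,0],0],[[0.0865,0.0241,0],0],
0.6333759431618855 0.27464197613063274 -5.9399999999999995
```

Call:
carry_out(
  motion=[
    [[0.0007, 0.0067, 0], 0],
    [[0.0008, 0.0134, 0], 0],
    [[0.002, 0.0201, 0], 0],
    [[0.0041, 0.0265, 0], 0],
    [[0.0072, 0.0325, 0], 0],
    [[0.0111, 0.0379, 0], 0],
    [[0.0158, 0.0428, 0], 0],
    [[0.0212, 0.0468, 0], 0],
    [[0.0272, 0.05, 0], 0],
    [[0.0335, 0.0523, 0], 0],
    [[0.0401, 0.0537, 0], 0],
    [[0.0468, 0.054, 0], 0],
    [[0.0536, 0.0533, 0], 0],
    [[0.0601, 0.0516, 0], 0],
    [[0.0663, 0.049, 0], 0],
    [[0.072, 0.0454, 0], 0],
    [[0.0772, 0.0411, 0], 0],
    [[0.0816, 0.036, 0], 0],
    [[0.0852, 0.0303, 0], 0],
    [[0.088, 0.0241, 0], 0],
  ],
)

```text
time: 52.9
position: [0.6332, 0.2817, 0.1116]
tool_rot: [-3.134, -0.008, 0.002]
ft_force: [-0.9, 9.8, -0.7]
grip_width: 0.237
```

```bash
python3 circ.py .6349 .2746 .592 .2595 -5.94 -.12 18
python3 - <<'E'
from h import *
t=grab('top')
cv2.imwrite('pics/t10.png',cv2.resize(t['pixels'][190:240,240:400],(800,250),interpolation=2))
s=grab('side')
cv2.imwrite('pics/g10.png',cv2.resize(s['pixels'][220:290,350:400],None,fx=8,fy=8,interpolation=2))
E
```

```text
[[0.0010,-0.0051,0],0],[[0.0019,-0.0105,0],0],[[0.0021,-0.0159,0],0],[[0.0017,-0.0212,0],0],[[0.0006,-0.0265,0],0],[[-0.0011,-0.0317,0],0],[[-0.0033,-0.0365,0],0],[[-0.0062,-0.0411,0],0],[[-0.0096,-0.0453,0],0],[[-0.0134,-0.0491,0],0],[[-0.0177,-0.0524,0],0],[[-0.0224,-0.0551,0],0],[[-0.0273,-0.0573,0],0],[[-0.0325,-0.0589,0],0],[[-0.0378,-0.0598,0],0],[[-0.0432,-0.0601,0],0],[[-0.0486,-0.0597,0],0],[[-0.0539,-0.0587,0],0],
0.5810405130818893 0.21585495851197115 -8.100000000000001
```

View pics/g10.png

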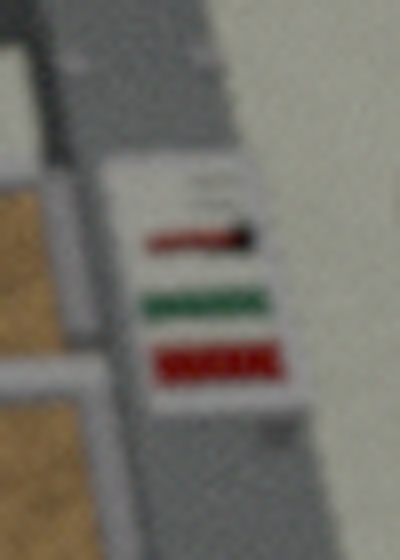

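The pointer (crop y 240) stands below the green band (293–320), reading about 0.025, so it needs some 2.2 rad more.

Call:
carry_out(
  motion=[
    [[0.001, -0.0051, 0], 0],
    [[0.0019, -0.0105, 0], 0],
    [[0.0021, -0.0159, 0], 0],
    [[0.0017, -0.0212, 0], 0],
    [[0.0006, -0.0265, 0], 0],
    [[-0.0011, -0.0317, 0], 0],
    [[-0.0033, -0.0365, 0], 0],
    [[-0.0062, -0.0411, 0], 0],
    [[-0.0096, -0.0453, 0], 0],
    [[-0.0134, -0.0491, 0], 0],
    [[-0.0177, -0.0524, 0], 0],
    [[-0.0224, -0.0551, 0], 0],
    [[-0.0273, -0.0573, 0], 0],
    [[-0.0325, -0.0589, 0], 0],
    [[-0.0378, -0.0598, 0], 0],
    [[-0.0432, -0.0601, 0], 0],
    [[-0.0432, -0.0601, 0], 0],
    [[-0.0432, -0.0601, 0], 0],
  ],
)

```text
time: 54.8
position: [0.5932, 0.2195, 0.1116]
tool_rot: [-3.136, -0.004, -0.008]
ft_force: [7.2, 7.8, -6.6]
grip_width: 0.234
```

```bash
cat >> h.py <<'E'
def gauge():
    s=grab('side');p=s['pixels'].astype(int);h=cv2.cvtColor(s['pixels'],cv2.COLOR_BGR2HSV)
    roi=np.zeros(h.shape[:2],bool);roi[230:275,362:390]=1
    red=roi&((h[...,0]<8)|(h[...,0]>172))&(h[...,1]>110)&(h[...,2]>50)
    gr=roi&(h[...,0]>45)&(h[...,0]<95)&(h[...,1]>70)
    for n,m in(('red',red),('green',gr)):
        k,l,st,c=cv2.connectedComponentsWithStats(m.astype(np.uint8))
        for i in range(1,k):
            if st[i,4]>5: print(n,st[i].tolist(),c[i].round(2))
    return s
E
python3 - <<'E'
from h import *
gauge();st=get_state();p=st['position'];print(p,np.arctan2(p[1]-.2595,p[0]-.592)-2*np.pi,st['ft_force'])
E
```

```text
red [370, 257, 11, 2, 14] [374.36 257.29]
red [369, 265, 16, 4, 58] [376.5 266.5]
green [369, 259, 7, 2, 9] [371.78 259.78]
[0.59323871 0.21949169 0.11164791] -7.823030263742064 [ 6.12706567  7.89501155 -7.11259039]
```

```bash
python3 - <<'E'
from h import *
s=grab('side')
cv2.imwrite('pics/g11.png',cv2.resize(s['pixels'][230:280,355:395],None,fx=12,fy=12,interpolation=2))
E
```

```text
(no output)
```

View pics/g11.png

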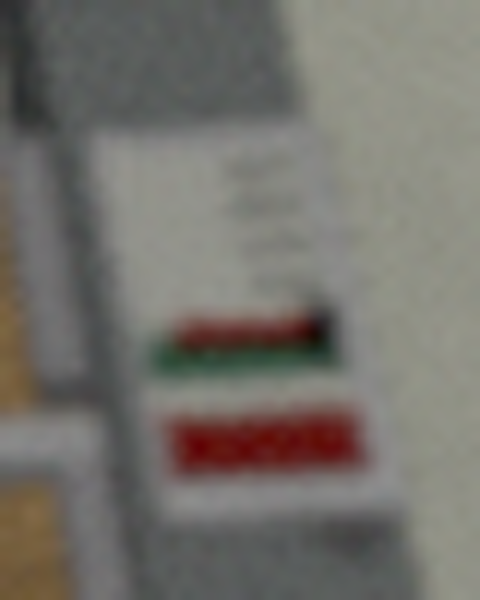

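The pointer (crop y 330) has just entered the upper edge of the green band (about 325–375), reading roughly 0.044. I'll wind about 0.3 rad more.

Call:
carry_out(
  motion=[
    [[-0.0037, 0.0002, 0], 0],
    [[-0.0075, 0.0006, 0], 0],
    [[-0.0112, 0.0015, 0], 0],
    [[-0.015, 0.0027, 0], 0],
    [[-0.015, 0.0027, 0], 0],
    [[-0.015, 0.0027, 0], 0],
    [[-0.015, 0.0027, 0], 0],
  ],
)

```text
time: 55.6
position: [0.5797, 0.221, 0.1117]
tool_rot: [-3.137, -0.003, -0.013]
ft_force: [11.4, 7.7, -10.1]
grip_width: 0.237
```

```bash
python3 - <<'E'
from h import *
s=gauge();st=get_state();p=st['position'];print(p,np.arctan2(p[1]-.2595,p[0]-.592)-2*np.pi,st['ft_force'])
E
```

```text
red [370, 258, 11, 2, 13] [375.23 258.62]
red [370, 265, 15, 4, 56] [376.98 266.59]
[0.57968856 0.22103374 0.11164605] -8.163737447754809 [ 10.33869      6.64807698 -10.41066693]
```

Call:
carry_out(
  motion=[
    [[0.0012, 0.0015, 0], 0],
    [[0.0025, 0.003, 0], 0],
    [[0.0025, 0.003, 0], 0],
  ],
)

```text
time: 55.95
position: [0.5798, 0.2211, 0.1116]
tool_rot: [-3.141, -0.0, -0.002]
ft_force: [3.4, 2.9, -3.3]
grip_width: 0.237
```

Call:
carry_out(
  motion=[
    [[0, 0, 0], 0],
    [[0, 0, 0], 0],
    [[0, 0, 0], 0],
    [[0, 0, 0], 0],
    [[0, 0, 0.02], 0],
    [[0, 0, 0.06], 0],
    [[0, 0, 0.1], 0],
    [[0, 0, 0.13], 0],
    [[-0.03, 0.03, 0.13], 0],
    [[-0.06, 0.06, 0.13], 0],
    [[-0.09, 0.1, 0.13], 0],
    [[-0.12, 0.14, 0.13], 0],
    [[-0.15, 0.18, 0.13], 0],
    [[-0.15, 0.22, 0.13], 0],
    [[-0.15, 0.22, 0.13], 0],
    [[-0.15, 0.22, 0.13], 0],
    [[-0.15, 0.22, 0.13], 0],
  ],
  grip=-1,
)

```text
time: 57.65
position: [0.4303, 0.4388, 0.2416]
tool_rot: [3.14, -0.004, 0.001]
ft_force: [0.3, -0.3, -0.1]
grip_width: 0.998
```

```bash
python3 - <<'E'
from h import *
s=gauge();t=grab('top');st=get_state();print(st['position'],st['time'],st['ft_force'])
for b in boards(t,(200,140,520,330)):print('T',b)
a=cv2.resize(t['pixels'][195:235,310:390],(800,400),interpolation=2)
b=cv2.resize(s['pixels'][230:280,340:420],(320,200),interpolation=2);c=cv2.resize(s['pixels'][130:350,280:460],(163,200))
z=np.zeros((200,800,3),np.uint8);z[:,:320]=b;z[:,330:493]=c
cv2.imwrite('pics/f.png',np.vstack([a,z]))
E
```

```text
red [370, 258, 11, 2, 15] [374.87 258.47]
red [369, 265, 16, 4, 57] [376.58 266.56]
[0.43042396 0.43878119 0.24192922] 57.75 [-0.81616955 -1.26005652  0.06191276]
T ((363, 221, 26, 31), ((556.635498046875, -78.39775848388672), (74.75292205810547, 85.24089813232422), 86.82372283935547))
T ((332, 220, 27, 29), ((559.9254760742188, 12.22437858581543), (73.84406280517578, 84.4278793334961), 87.82926940917969))
T ((302, 218, 26, 30), ((562.4894409179688, 102.81092834472656), (74.3042221069336, 84.56116485595703), 88.90518188476562))
T ((293, 147, 32, 34), ((773.8304443359375, 128.24159240722656), (98.6578369140625, 98.00553894042969), 45.84748458862305))
```

View pics/f.png

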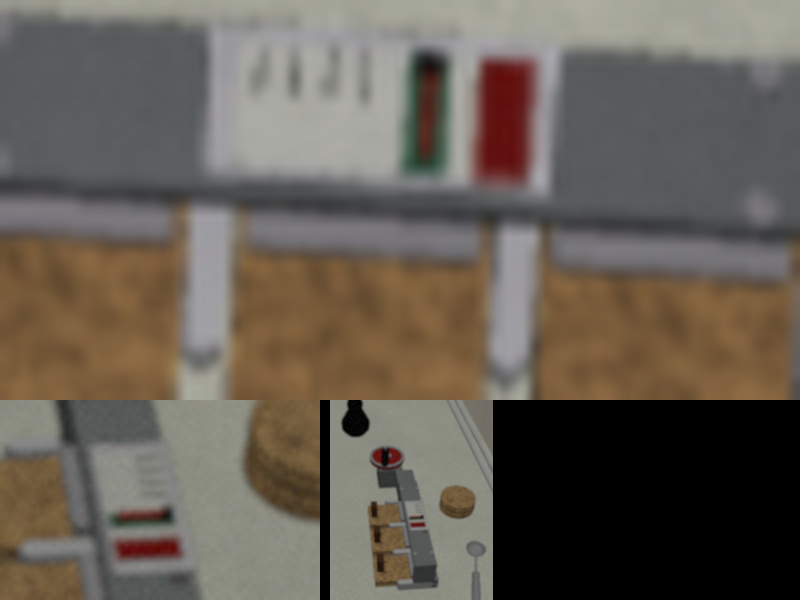

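The top view shows the red pointer (x about 428) in the middle of the green band (402–448), well clear of the red (475 on). The three boards are in their bays and the arm is clear, so I'm handing in.

```bash
python3 -c "
from h import *
print(ticket.close_job())"
```

```text
the job is handed in; nothing more can be done
None
```

I finished the job and handed it in at about 58 s of the 210 s allowed; the hand-in gave no verdict.

- **Opening:** I backed the red wheel off about 6.3 rad, until the end stop held it at 25 N with no further movement.
- **Boards:** All three are in bays of their own. Each was pushed to a firm stop of 12–15 N, and the grip blocks are outside. The grip slackened once on the third board just as it entered its bay, so I looked again, gripped it afresh and pushed it home.
- **Winding:** I wound the wheel clockwise to about 8.2 rad and let go.

**Last checks:**
- **Gauge:** The final top picture shows the pointer in the middle of the green band, well short of the red. My estimates of the reading ranged from 0.047 (side camera) to 0.050 (wheel angle), all inside the band.
- **Board fronts:** They line up with the press's slant to within about 1 mm, and the arm is clear.
- **Third board:** It stopped about 9 mm further on than I expected from where I regripped it. I put that down to where the pads held the block, since the pictures show it in line with the other two.
- **Bystanders:** The coasters' measured position did not change. I never went near the jar or spoon. The gourd looked in place in the last picture; none of these three was re-measured.

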